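Set the sine plate to the slope of the sample wedge

ROBOT

A 6-joint arm with a two-finger parallel gripper is mounted at the origin on the work surface. World frame = base frame: x ahead of the robot, y to its left, z up, the work surface at z = 0. Lengths are in m, angles in rad, forces in N, time in s.
With the tool pointing down it reaches from about 0.3 to 0.775 m from the base axis. Payload 14.6 kg.
Tool frame: the origin (TCP) lies between the finger pads; the fingertips stand 14 mm ahead of it and the grasp point (between the pads) lies 5 mm behind it; z points along the fingers, y is the direction in which the jaws open and shut (so a half turn about z gives the same grasp; the last joint's range is limited). The gripper opens to 85 mm and grips with 20 to 120 N. Pads are 22 mm wide; open, the fingers measure 114 mm over their backs; the gripper's body (76 mm by 85 mm) begins 54 mm behind the grasp point. The pads swing forward as they close: fully open they stand 13 mm farther back than shut.
Start: joints at [-1.203, 0.3, 1.521, -0, 1.321, -0.067], TCP at [0.232, -0.499, 0.245] pointing down, gripper open.
Joint ranges: [-3.03, 3.03], [-0.79, 2.21], [0.23, 2.52], [-1.04, 4.18], [0, 3.07], [-2.55, 2.55]. Speed limits (rad/s): [2.22, 2.22, 2.57, 3.14, 3.14, 3.14].

INTERFACE

Orientations are given as a unit quaternion [x, y, z, w].
In Python, from workcell import * gives the robot as it stands.
- The arm moves only by the tool move_arm, never from a script. Its argument "deltas" is a list of rows, each a list of 7 numbers: the finger opening in m, from 0 to 0.0854, then the shift along the tool's x, y, z in m, then the turn, a rotation vector about the tool's x, y, z in degrees. In form: [[gripper, dx, dy, dz, rx, ry, rz], ...]. A call has 1 to 10 rows; each row shifts and turns the commanded pose from where the row before left it, along the tool's axes as they then stand; what a row does not reach is not made up. A row lasts 1/8 s, in which the tool goes at most 62.5 mm and 10.7 degrees, less where a joint would pass 70% of its speed; a pose out of reach is approached as far as the arm can. A call with a gripper value outside its range is refused whole. The fingers move at their own pace and stop on an object; "force" is the grip in N (left out, the last holds). Time passes only in rows, so rows that do not move let the fingers close. It gives the time, the measured TCP pose, the force and the opening at its end, in the units of the state.
- sense(): the state, without advancing time (a new reading comes with each control period).
- grab_frame(name): name is "side" or "top"; returns a dict with "frame" (400x640x3 uint8, red, green, blue), "intrinsics" (3x3 intrinsics, pixels), "k1" (the pictures are not rectified: a ray, as slopes to the right and down, at radius r is drawn at 1 + k1 r^2 times it, then the intrinsics apply), "view" (4x4, takes a point from world to camera coordinates). Camera axes: x right, y down, z forward; pixel columns grow to the right and rows downward; lengths in m; the calibration is good to about 2 mm. A picture is of the moment at which its call begins. There is no depth.
- job_done(): hands the job in, once; it reports no verdict.
The state is a dict: "clock": time; "qpos": joint angles; "joint_vel": joint speeds; "effort": joint torques, N m; "eef_pos": TCP position; "tool_rot": TCP orientation; "wrist_force": force on the tool from outside, world axes, zero at the start; "torque": the same for the moment, N m; "finger_gap": finger opening in m.
Only numpy, scipy, OpenCV 4.12 (cv2) and the standard library are available. Lean on these libraries where they do the work, as an engineer would, in place of code of your own. Each camera call takes 0.05 s, during which the arm holds its last target.

TASK

Set the tilting plate to the same slope as the blue wedge standing on the white card: pick from the mat the one steel spacer whose height gives that slope, stand it upright on the bright square under the plate's roller, and bring the plate down so that its roller rests on the spacer. Leave the other spacers and everything else on the table where they are.

Things in the scene. Friction and masses are not known exactly. Their poses are not given: they have to be found in the camera images.
- sine_base: Dark steel base of the tilting plate (sine plate), fixed, 200 long (x) x 110 wide (y) x 20 mm high; origin at the centre of its underside on the table; turned only in yaw. The hinge is at its +x end, the plate's free end at its -x end (towards the robot).
- sine_plate: Tilting plate, aluminium 165 x 80 x 10 mm, 0.45 kg. Origin on the hinge axis (75 mm towards +x of the base centre, 28 mm above the table); it reaches 166 mm to its own -x; underside at own z 6, top at 16 mm. Slope = rotation about +y (the hinge, = the base's y), 0 to 1.4 rad, raising the free end; 0 = axes as the base's. Stiff hinge (0.6 N m): stays where left, 4 to 8 N at the bar moves it.
- bar (a point): Middle of the black round handle bar above the plate's free end: (-145, 0, 66) mm in the plate's frame, 10 mm in diameter, along y, 64 mm free between two thin posts, 50 mm above the plate's top, nothing over it. Pinched from above at any slope, one finger on the hinge side, one on the free-end side. The plate starts at a slope of 0 to 0.35 rad.
- roller (a point): Centre of the steel roller under the plate's free end: (-150, 0, 0) mm in the plate's frame, radius 8 mm, 80 mm long along y. At slope 0 it touches the base's top; resting on a spacer of height H the slope is asin(H / 150 mm).
- seat (a point): Centre of the bright 36 mm square on the top of the base (20 mm above the table), under the roller's path: 142 mm from the hinge axis. The spacer stands here. It is open from above only when the plate is raised to more than about 1 rad.
- spacer_26: Plain round steel spacer, 32 mm in diameter and 26 mm tall (dark 12 mm bore mark on top), standing upright on the mat; origin at the centre of its underside, z up. 0.14 kg give or take 20 per cent. The five spacers differ only in height.
- spacer_35: Plain round steel spacer, 32 mm in diameter and 35 mm tall (dark 12 mm bore mark on top), standing upright on the mat; origin at the centre of its underside, z up. 0.19 kg give or take 20 per cent. The five spacers differ only in height.
- spacer_44: Plain round steel spacer, 32 mm in diameter and 44 mm tall (dark 12 mm bore mark on top), standing upright on the mat; origin at the centre of its underside, z up. 0.24 kg give or take 20 per cent. The five spacers differ only in height.
- spacer_53: Plain round steel spacer, 32 mm in diameter and 53 mm tall (dark 12 mm bore mark on top), standing upright on the mat; origin at the centre of its underside, z up. 0.29 kg give or take 20 per cent. The five spacers differ only in height.
- spacer_62: Plain round steel spacer, 32 mm in diameter and 62 mm tall (dark 12 mm bore mark on top), standing upright on the mat; origin at the centre of its underside, z up. 0.33 kg give or take 20 per cent. The five spacers differ only in height.
- wedge_a: Blue anodised sample wedge, fixed to the table, 100 (x) x 50 mm (y); flat bottom, upper face sloping at 0.174 rad (10.0 degrees): 15 mm high at its +x end, 33 mm at its -x end. Origin at the centre of its underside. Of the three wedges one stands on the white card, the other two at the back of the table.
- wedge_b: Blue anodised sample wedge, fixed to the table, 100 (x) x 50 mm (y); flat bottom, upper face sloping at 0.298 rad (17.1 degrees): 15 mm high at its +x end, 46 mm at its -x end. Origin at the centre of its underside. Of the three wedges one stands on the white card, the other two at the back of the table.
- wedge_c: Blue anodised sample wedge, fixed to the table, 100 (x) x 50 mm (y); flat bottom, upper face sloping at 0.426 rad (24.4 degrees): 15 mm high at its +x end, 60 mm at its -x end. Origin at the centre of its underside. Of the three wedges one stands on the white card, the other two at the back of the table.
- card: White card, 170 x 120 mm, flat on the table to the right; origin at its centre. The wedge to be matched stands at its middle (centres within 15 mm).
- mat: Black rubber mat, fixed, 230 (x) x 170 (y) x 3 mm, on which the spacers, the bolt and the nut stand; origin at the centre of its underside.
- bolt: Bystander: steel hexagon bolt standing on its head on the mat, head 24 mm wide and 10 mm high, shank 14 mm in diameter, 50 mm tall in all; origin at the centre of its underside.
- nut: Bystander: hexagon nut lying on the mat, 24 mm across, 10 mm high; origin at the centre of its underside.
- screwdriver: Bystander: screwdriver lying on the table between the robot and the tilting plate, about 200 mm long along its own x and under 40 mm high.
- caliper: Bystander: caliper lying left of the mat, about 220 x 60 mm, 14 mm high; origin near the middle of its beam.
- step_block: Bystander: dark stepped clamping block, 90 x 30 mm and 60 mm high, on the table right of the hinge; origin at the centre of its underside.
- magnet_block: Bystander: grey magnet block with a black button on top, 45 x 40 mm and 56 mm high, standing 20 to 30 mm off the right (-y) side of the tilting plate's base; origin at the centre of its underside.
Things that resemble listed ones, but are neither listed nor needed, are in the scene too. What is shaped like the sine_base but green is not meant.

How it is judged:
By the outcome, as a careful person would: the job done as asked, in the order asked, and still so for the second after the job is handed in, with the robot touching nothing.
It also fails if it takes over 61 s, if anything falls off the work surface, if the arm or the gripper's body presses on something with over 40 N, if the wrist force passes 120 N, or if a joint passes its speed limit or range.

## Working session

There is one attempt and no reset: what is moved stays moved. The work goes in short steps, Python scripts to look and compute and a tool call to move; the robot and the scene stay as the last step left them, time stands still between calls to the robot, and variables do not carry over. Pictures are saved under pics/ and viewed, and the job is handed in when it is done.

Besides the shell and the picture viewer there is one more tool, called after "Emit:" as name(argument=value, ...) on one line, values as JSON. move_arm: Moves the arm, as the interface text tells. Its arguments: {"type":"object","properties":{"deltas":{"type":"array","items":{"type":"array","items":{"type":"number"}}},"force":{"type":"number"}},"required":["deltas"]}

```bash
ls; mkdir -p pics
python3 - <<'E'
from workcell import *
import cv2,json
s=sense();print(s)
for n in("side","top"):
    g=grab_frame(n);cv2.imwrite(f"pics/{n}0.png",g["frame"][:,:,::-1]);print(n,g["intrinsics"],g["k1"],g["view"])
E
```

```text
pics
{'clock': 0.0, 'qpos': array([-1.20260511e+00,  3.00474920e-01,  1.52160611e+00,  4.31437797e-06,
        1.32068978e+00, -6.66174121e-02]), 'joint_vel': array([ 2.15044476e-03, -8.22894443e-05,  1.04649172e-03,  8.30971990e-04,
        1.02177210e-03,  2.03062725e-03]), 'effort': array([-1.53183264e-03, -5.43504775e+01, -3.61792588e+01, -1.10070541e-04,
        4.04045713e-03,  6.94210257e-05]), 'eef_pos': array([ 0.23158895, -0.49861818,  0.24470862]), 'tool_rot': array([ 9.76460563e-01,  2.15695208e-01, -8.64233047e-05, -5.82709841e-04]), 'wrist_force': array([-0.520894  , -0.00074152,  0.63759062]), 'torque': array([ 0.01660642,  0.03933983, -0.02174019]), 'finger_gap': 0.08587541318889971}
side [[394.1680282    0.         319.32981526]
 [  0.         394.1680282  200.02852193]
 [  0.           0.           1.        ]] 0.02116092019428887 [[-0.99439192 -0.10406298 -0.01885775  0.50328814]
 [-0.04487182  0.5766127  -0.81578448  0.05566524]
 [ 0.09576658 -0.81036331 -0.5780485   1.11924429]
 [ 0.          0.          0.          1.        ]]
top [[380.4895915    0.         321.10144637]
 [  0.         380.4895915  192.40238804]
 [  0.           0.           1.        ]] -0.026241948133608525 [[ 0.00824878 -0.99994005  0.00720115  0.07162493]
 [-0.98899647 -0.00922183 -0.14765139  0.50436554]
 [ 0.14770895 -0.00590397 -0.98901325  1.14925244]
 [ 0.          0.          0.          1.        ]]
```

View pics/side0.png

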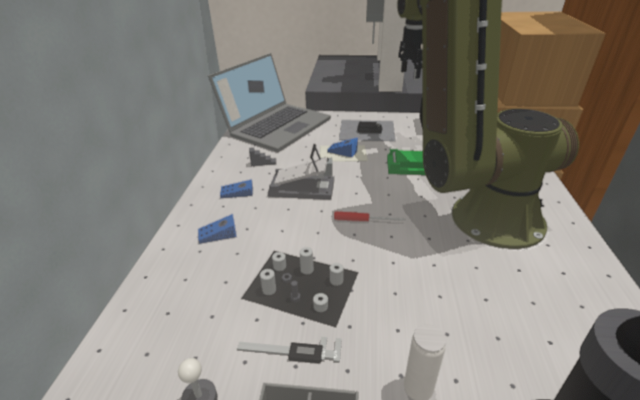

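View pics/top0.png

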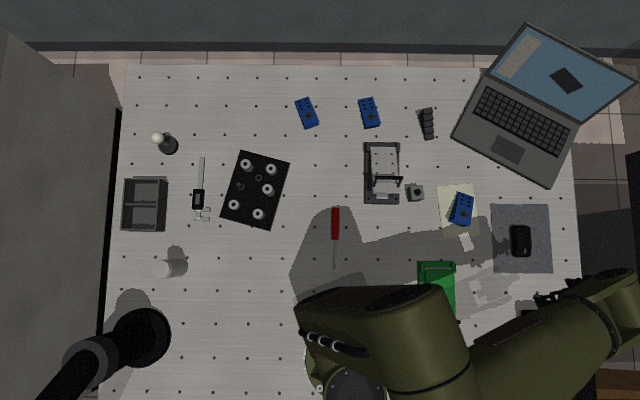

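The views show the mat with five spacers (top about (255,190), side about (300,285)). The sine base is at top (382,173) and the card with its wedge at top (460,208), side (343,147). I'll zoom in.

```bash
cat > h.py <<'E'
from workcell import *
import cv2,numpy as np
def G(n): return grab_frame(n)
def ray(g,u,v):
    K=g["intrinsics"];k=g["k1"]
    d=np.array([(u-K[0,2])/K[0,0],(v-K[1,2])/K[1,1]]);p=d.copy()
    for _ in range(20): p=d/(1+k*(p@p))
    V=g["view"];R=V[:3,:3];c=-R.T@V[:3,3]
    return c,R.T@np.array([p[0],p[1],1.])
def onz(g,u,v,z):
    c,d=ray(g,u,v);return c+d*(z-c[2])/d[2]
def proj(g,P):
    V=g["view"];q=V[:3,:3]@np.asarray(P,float)+V[:3,3];s=q[:2]/q[2];s=s*(1+g["k1"]*(s@s))
    K=g["intrinsics"];return np.array([K[0,0]*s[0]+K[0,2],K[1,1]*s[1]+K[1,2]])
def crop(g,x0,y0,x1,y1,f,name):
    cv2.imwrite("pics/"+name,cv2.resize(g["frame"][y0:y1,x0:x1,::-1],None,fx=f,fy=f,interpolation=cv2.INTER_CUBIC))
E
python3 - <<'E'
from h import *
import pickle
s=G("side");t=G("top");pickle.dump((s,t),open("f0.pkl","wb"))
crop(t,210,140,310,240,6,"c_mat_top.png")
crop(t,350,130,490,235,5,"c_sine_top.png")
crop(s,235,235,365,330,6,"c_mat_side.png")
crop(s,210,130,390,250,4,"c_sine_side.png")
E
```

```text
(no output)
```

View pics/c_mat_top.png

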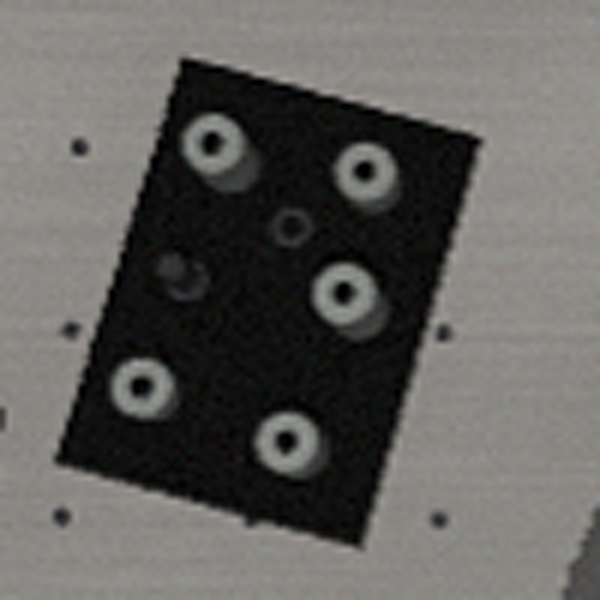

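View pics/c_sine_top.png

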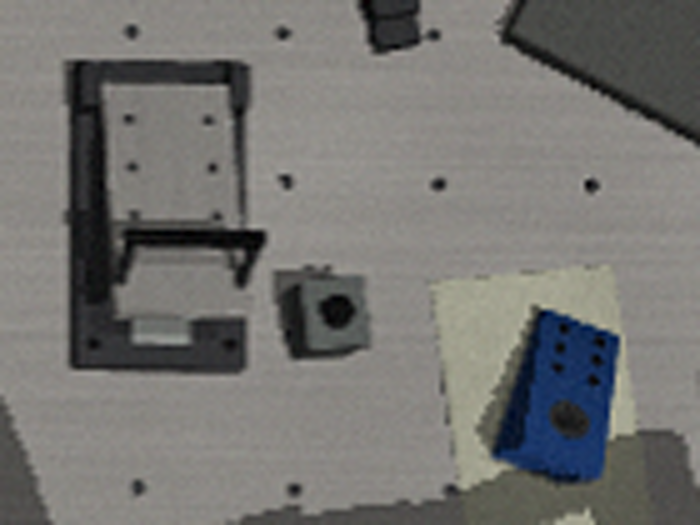

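View pics/c_mat_side.png

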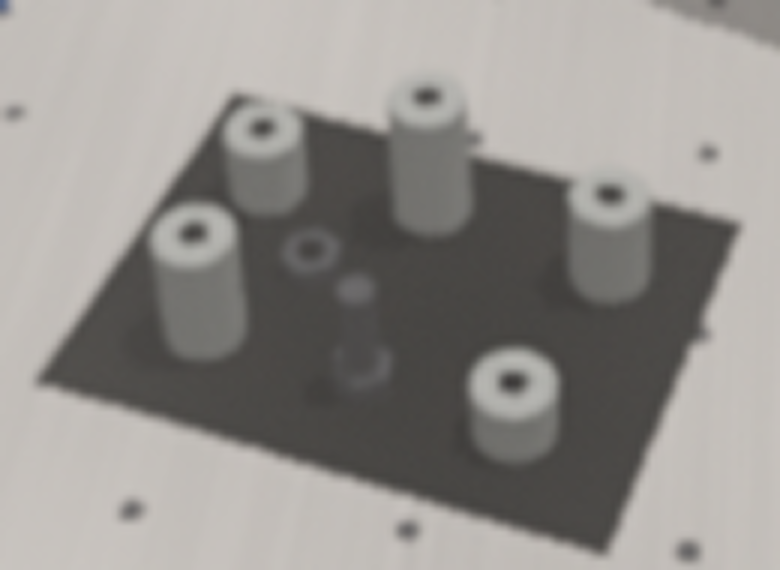

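View pics/c_sine_side.png

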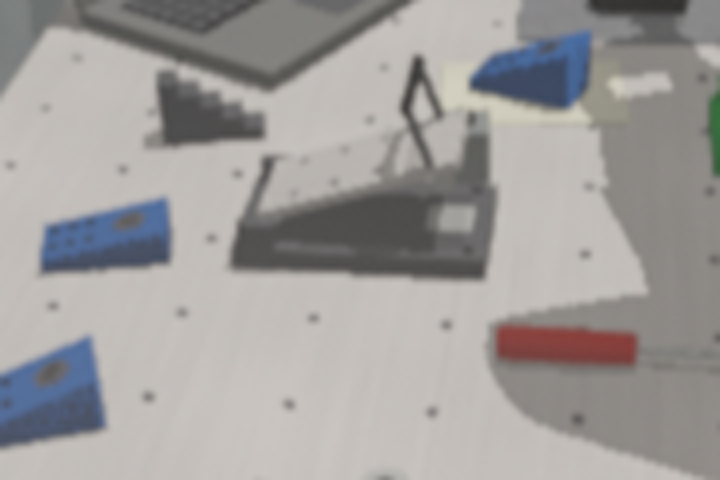

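Side crop: spacer tops at crop (262,128), (427,96), (193,233), (610,194) and (513,382). The card wedge looks the steepest of the three. Next I'll triangulate the bore marks and zoom in on the wedge and plate.

```bash
cat >> h.py <<'E'
def tri(a,ua,b,ub):
    c1,d1=ray(a,*ua);c2,d2=ray(b,*ub);d1=d1/np.linalg.norm(d1);d2=d2/np.linalg.norm(d2)
    A=np.stack([d1,-d2],1);s=np.linalg.lstsq(A,c2-c1,rcond=None)[0]
    p=c1+d1*s[0];q=c2+d2*s[1];return (p+q)/2,np.linalg.norm(p-q)*1e3
E
python3 - <<'E'
from h import *
import pickle
s,t=pickle.load(open("f0.pkl","rb"))
print("cams",[ray(g,320,200)[0].round(3) for g in(s,t)])
def blob(g,u,v,r=3):
    gr=cv2.cvtColor(g["frame"],cv2.COLOR_RGB2GRAY).astype(float)
    ys,xs=np.mgrid[int(v)-r:int(v)+r+1,int(u)-r:int(u)+r+1];w=gr[ys,xs];w=np.clip(w.max()*.75-w,0,None)
    return (xs*w).sum()/w.sum(),(ys*w).sum()/w.sum()
T=[(212,143),(365,171),(343,293),(141,387),(286,441)]
S=[(262,128),(427,96),(193,233),(610,194),(513,382)]
T=[blob(t,210+x/6-.5,140+y/6-.5) for x,y in T]
S=[blob(s,235+x/6-.5,235+y/6-.5,2) for x,y in S]
for i in T:
  best=min(((tri(t,i,s,j)+(j,)) for j in S),key=lambda r:r[1]);print(np.round(i,1),best[0].round(4),round(best[1],1),np.round(best[2],1))
for n,g,b,f in(("w_top.png",t,(430,180,490,235),10),("w_side.png",s,(320,128,375,165),13),("p_top.png",t,(355,135,425,210),8),("p_side.png",s,(262,140,342,205),9)):
  crop(g,*b,f,n)
E
```

```text
cams [array([0.396, 0.927, 0.702]), array([0.328, 0.083, 1.211])]
[244.4 163.2] [0.5908 0.3149 0.0561] 0.8 [266.7 273.3]
[270.2 168. ] [0.5807 0.2369 0.0367] 1.4 [278.3 255.9]
[266.6 188.1] [0.5117 0.2426 0.0647] 0.9 [305.6 250.6]
[233.1 204. ] [0.4667 0.3511 0.0274] 1.4 [320.  298.2]
[257.2 213.1] [0.4369 0.2715 0.0458] 1.2 [336.2 266.9]
```

View pics/w_top.png

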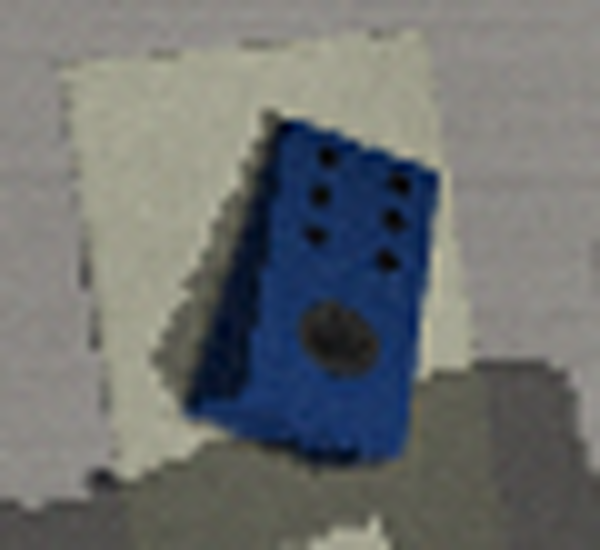

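View pics/w_side.png

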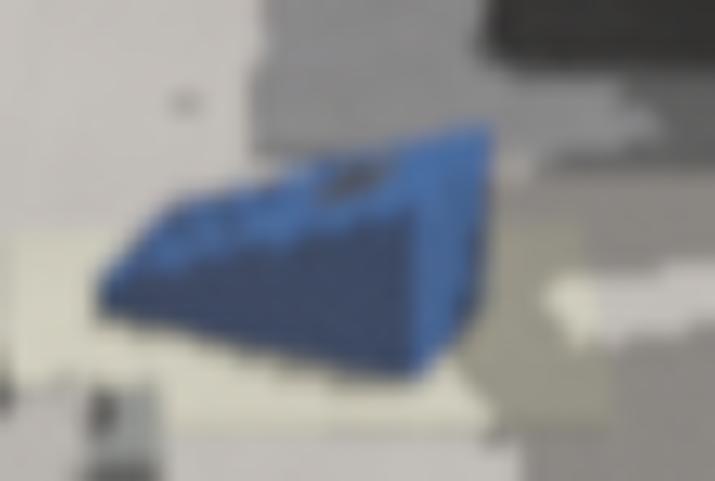

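View pics/p_top.png

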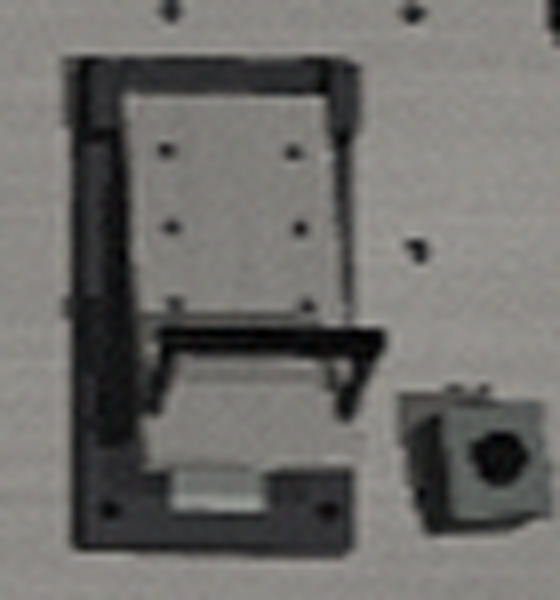

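View pics/p_side.png

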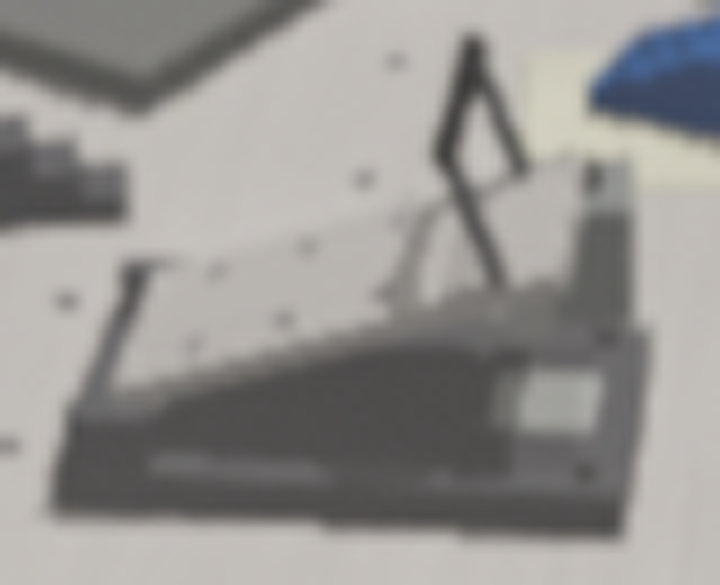

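Spacer heights came out at 53, 35, 62, 26 and 44 mm above the mat, a clear match to the five. Next: the wedge, seat, bar and base edges.

Run:
```python
from h import *
import pickle
s,t=pickle.load(open("f0.pkl","rb"))
cv=lambda x,y,x0,y0,f:(x0+x/f-.5,y0+y/f-.5)
ws=lambda x,y:cv(x,y,320,128,13); wt=lambda x,y:cv(x,y,430,180,10)
ps=lambda x,y:cv(x,y,262,140,9); pt=lambda x,y:cv(x,y,355,135,8)
P=lambda n,r:print(n,r[0].round(4),round(r[1],1))
P("wedge hi near",tri(s,ws(413,212),t,wt(240,425)))
P("wedge lo near",tri(s,ws(105,280),t,wt(278,120)))
P("wedge lo far",tri(s,ws(180,200),t,wt(438,172)))
P("wedge hi far",tri(s,ws(490,125),t,wt(405,455)))
P("seat fl",tri(s,ps(600,433),t,pt(170,513)))
P("seat fr",tri(s,ps(605,373),t,pt(267,513)))
print(onz(t,*pt(170,513),.02),onz(t,*pt(267,513),.02),onz(s,*ps(600,433),.02),onz(s,*ps(605,373),.02))
P("bar near",tri(s,ps(445,153),t,pt(165,340)))
P("bar far",tri(s,ps(472,45),t,pt(382,340)))
for n,q in(("screw l",(110,510)),("screw r",(328,510))): print(n,onz(t,*pt(*q),.02).round(4))
for q in((75,550),(352,553),(352,535),(82,530)): print(onz(t,*pt(*q),.02).round(4),onz(t,*pt(*q),0).round(4))
for q in((50,515),(622,535)): print("side base bottom",onz(s,*ps(*q),0).round(4))
for q in((70,415),(650,335)): print("side base top",onz(s,*ps(*q),0.02).round(4))
```

```text
wedge hi near [ 0.4197 -0.329   0.0554] 12.5
wedge lo near [ 0.5134 -0.3591  0.0161] 0.9
wedge lo far [ 0.4965 -0.4099  0.016 ] 2.1
wedge hi far [ 0.4055 -0.3781  0.0583] 2.0
seat fl [ 0.488  -0.0969  0.0205] 0.1
seat fr [ 0.4889 -0.1353  0.0206] 1.3
[ 0.48800582 -0.09696412  0.02      ] [ 0.48835426 -0.13539802  0.02      ] [ 0.48815571 -0.09764715  0.02      ] [ 0.48970351 -0.13635125  0.02      ]
bar near [ 0.5354 -0.0779  0.1396] 1.8
bar far [ 0.5361 -0.1563  0.1383] 1.0
screw l [ 0.489  -0.0732  0.02  ]
screw r [ 0.4898 -0.1596  0.02  ]
[ 0.4729 -0.0592  0.02  ] [ 0.4754 -0.0616  0.    ]
[ 0.4727 -0.1688  0.02  ] [ 0.4752 -0.173   0.    ]
[ 0.4799 -0.1689  0.02  ] [ 0.4824 -0.1732  0.    ]
[ 0.4809 -0.0621  0.02  ] [ 0.4835 -0.0645  0.    ]
side base bottom [ 0.6771 -0.0618  0.    ]
side base bottom [ 0.4779 -0.0652  0.    ]
side base top [ 0.6751 -0.0949  0.02  ]
side base top [ 0.4756 -0.163   0.02  ]
```

The card wedge is about 58 mm high and 15 mm at its low end, so it is wedge_c, which needs spacer_62 (at 0.512, 0.243). The plate's slope is about 0.35. Now moving above the bar.

Emit:
move_arm(deltas=[[0.045,0.0436,-0.0218,0,0,0,0],[0.045,0.0436,-0.0218,0,0,0,0],[0.045,0.0436,-0.0218,0,0,0,0],[0.045,0.0436,-0.0218,0,0,0,0],[0.045,0.0436,-0.0218,0,0,0,0],[0.045,0.0436,-0.0218,0,0,0,0],[0.045,0.0436,-0.0218,0,0,0,0],[0.045,0.0436,-0.0218,0,0,0,0],[0.045,0.0436,-0.0218,0,0,0,0],[0.045,0.0436,-0.0218,0,0,0,0]], force=40)

```text
clock: 1.45
eef_pos: [0.5361, -0.116, 0.2452]
tool_rot: [0.976, 0.216, -0.0, 0.0]
wrist_force: [0.1, -0.9, -0.2]
finger_gap: 0.045
```

Emit:
move_arm(deltas=[[0.045,0,0,0,0,0,-9.4],[0.045,0,0,0,0,0,-9.4],[0.045,0,0,0,0,0,-9.4],[0.045,0,0,0,0,0,-9.4],[0.045,0,0,0,0,0,-9.4],[0.045,0,0,0,0,0,-9.4],[0.045,0,0,0,0,0,-9.4],[0.045,0,0,0,0,0,0]])

```text
clock: 2.45
eef_pos: [0.5352, -0.1174, 0.2452]
tool_rot: [0.703, 0.711, -0.0, -0.0]
wrist_force: [0.5, 0.4, 0.7]
finger_gap: 0.0452
```

```bash
cat >> h.py <<'E'
def delta(x,y,z):
    from scipy.spatial.transform import Rotation as R
    s=sense();r=R.from_quat(s["tool_rot"]).as_matrix()
    print("t",round(s["clock"],2),"pos",s["eef_pos"].round(4),"yaw",np.degrees(np.arctan2(r[1,0],r[0,0])).round(2),"zax",r[:,2].round(4),"F",s["wrist_force"].round(1),"gap",round(s["finger_gap"],4),"q",s["qpos"].round(2))
    d=r.T@(np.array([x,y,z])-s["eef_pos"]);print("tool delta mm",(d*1e3).round(1));return d
E
python3 - <<'E'
from h import *
delta(.5357,-.1165,.134)
crop(G("side"),220,90,400,220,4,"s1.png")
E
```

```text
t 2.45 pos [ 0.5352 -0.1174  0.2452] yaw 90.65 zax [-2.e-04  1.e-04 -1.e+00] F [0.5 0.4 0.7] gap 0.0452 q [-0.28  0.3   1.53 -0.    1.32 -0.29]
tool delta mm [  0.9   0.5 111.2]
```

View pics/s1.png

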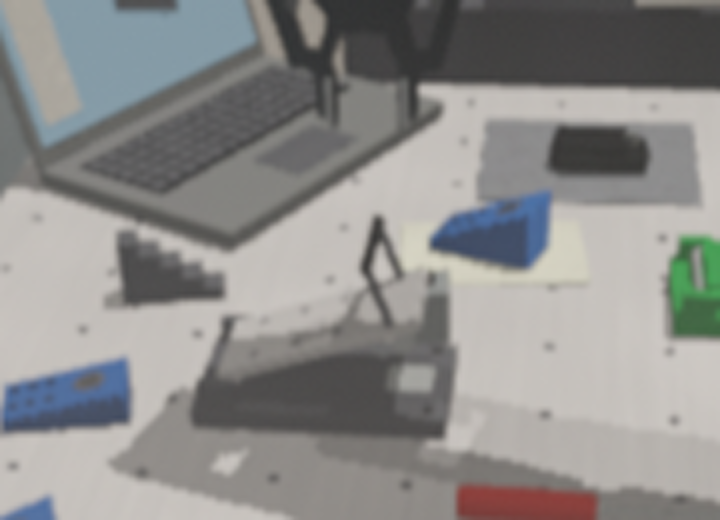

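Fingers at crop x 325 and 413 straddle the bar (x about 373). Descending and pinching.

Emit:
move_arm(deltas=[[0.045,0,0,0.03,0,0,0],[0.045,0,0,0.03,0,0,0],[0.045,0,0,0.025,0,0,0],[0.045,0,0,0.015,0,0,0],[0.045,0,0,0.01,0,0,0],[0,0,0,0,0,0,0],[0,0,0,0,0,0,0],[0,0,0,0,0,0,0]], force=40)

```text
clock: 3.5
eef_pos: [0.5352, -0.1176, 0.1362]
tool_rot: [0.703, 0.711, -0.0, 0.0]
wrist_force: [-4.7, 0.7, 3.1]
finger_gap: 0.0083
```

Run:
```python
from h import *
delta(.5357,-.1165,.134)
crop(G("side"),250,90,370,200,6,"s2.png")
```

```text
t 3.5 pos [ 0.5352 -0.1176  0.1362] yaw 90.68 zax [ 1.e-04 -2.e-04 -1.e+00] F [-4.7  0.7  3.1] gap 0.0083 q [-0.28  0.41  1.64 -0.    1.09 -0.29]
tool delta mm [1.1 0.5 2.2]
```

View pics/s2.png

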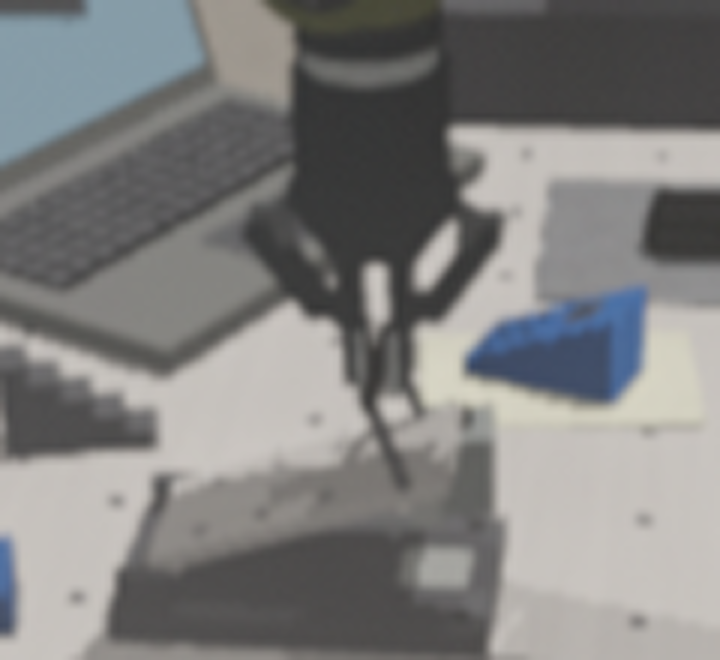

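The bar is pinched (gap 8.3 mm). Computing the arc rows for raising the plate to about 1.25 rad.

```bash
python3 -c "
import numpy as np
a=np.radians(np.linspace(44.5,96.5,17));x=-159.3*np.cos(a);z=159.3*np.sin(a)
print([(round(p,1),round(-q,1)) for p,q in zip(np.diff(x),np.diff(z))])"
```

```text
[(np.float64(6.5), np.float64(-6.3)), (np.float64(6.9), np.float64(-5.9)), (np.float64(7.2), np.float64(-5.5)), (np.float64(7.5), np.float64(-5.1)), (np.float64(7.8), np.float64(-4.6)), (np.float64(8.0), np.float64(-4.2)), (np.float64(8.2), np.float64(-3.7)), (np.float64(8.4), np.float64(-3.3)), (np.float64(8.6), np.float64(-2.8)), (np.float64(8.7), np.float64(-2.3)), (np.float64(8.9), np.float64(-1.8)), (np.float64(8.9), np.float64(-1.3)), (np.float64(9.0), np.float64(-0.8)), (np.float64(9.0), np.float64(-0.3)), (np.float64(9.0), np.float64(0.3)), (np.float64(9.0), np.float64(0.8))]
```

Emit:
move_arm(deltas=[[0,0,0.0065,-0.0063,0,0,0],[0,0,0.0069,-0.0059,0,0,0],[0,0,0.0072,-0.0055,0,0,0],[0,0,0.0075,-0.0051,0,0,0],[0,0,0.0078,-0.0046,0,0,0],[0,0,0.008,-0.0042,0,0,0],[0,0,0.0082,-0.0037,0,0,0],[0,0,0.0084,-0.0033,0,0,0]], force=40)

```text
clock: 4.55
eef_pos: [0.5956, -0.1176, 0.1759]
tool_rot: [0.703, 0.711, -0.001, 0.001]
wrist_force: [-12.9, -5.1, 13.7]
finger_gap: 0.0083
```

Run:
```python
from h import *
delta(.5352+.0605,-.1176,.1362+.0386)
crop(G("side"),250,90,370,200,6,"s3.png")
```

```text
t 4.55 pos [ 0.5956 -0.1176  0.1759] yaw 90.66 zax [ 2.0e-04 -1.7e-03 -1.0e+00] F [-12.9  -5.1  13.7] gap 0.0083 q [-0.25  0.49  1.43 -0.    1.23 -0.27]
tool delta mm [0.  0.1 1.1]
```

View pics/s3.png

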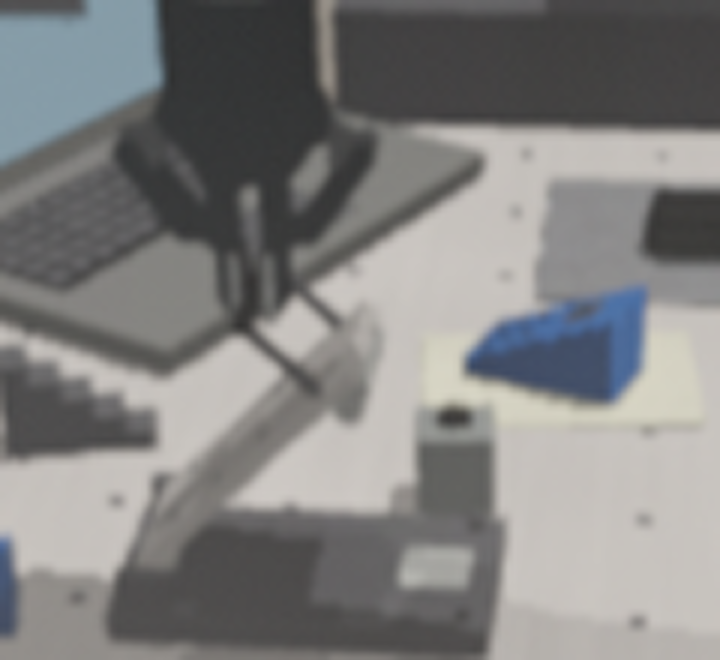

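The plate is at about 0.8 rad and following well. Continuing with a small upward bias to relieve the outward load.

Emit:
move_arm(deltas=[[0,0,0.008,-0.0038,0,0,0],[0,0,0.0082,-0.0033,0,0,0],[0,0,0.0087,-0.002,0,0,0],[0,0,0.0089,-0.0013,0,0,0],[0,0,0.009,-0.0008,0,0,0],[0,0,0.009,-0.0003,0,0,0],[0,0,0.009,0.0003,0,0,0],[0,0,0.009,0.0008,0,0,0],[0,0,0,0,0,0,0]])

```text
clock: 5.72
eef_pos: [0.6662, -0.1175, 0.1852]
tool_rot: [0.703, 0.711, -0.0, 0.002]
wrist_force: [3.4, -10.6, -0.3]
finger_gap: 0.0086
```

Run:
```python
from h import *
delta(.665,-.1176,.19)
g=G("side");t=G("top");crop(g,250,90,370,200,6,"s4.png");crop(t,355,135,425,210,8,"t4.png")
```

```text
t 5.72 pos [ 0.6662 -0.1175  0.1852] yaw 90.62 zax [ 0.0021 -0.0025 -1.    ] F [  3.4 -10.6  -0.3] gap 0.0086 q [-0.23  0.63  1.18 -0.    1.32 -0.24]
tool delta mm [-0.1 -1.2 -4.8]
```

View pics/s4.png

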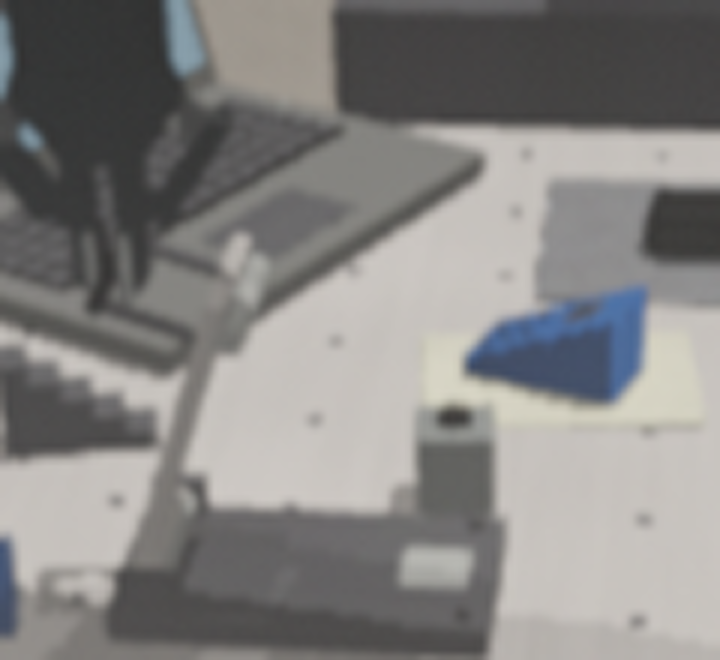

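View pics/t4.png

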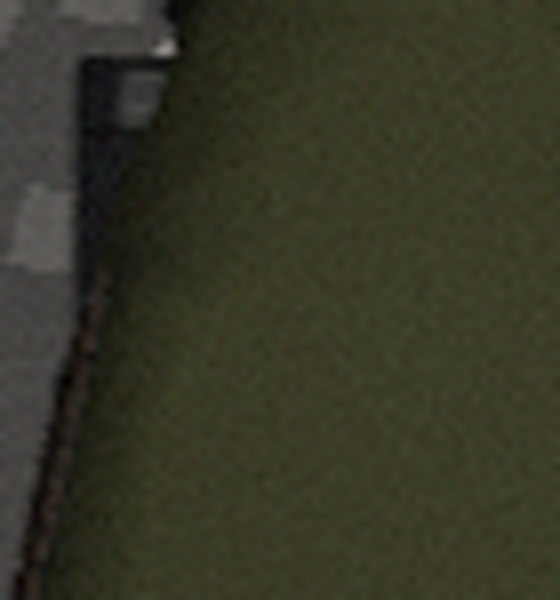

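The plate is raised to about 1.25 rad and the seat is clear. Releasing and rising.

Emit:
move_arm(deltas=[[0.034,0,0,0,0,0,0],[0.034,0,0,0,0,0,0],[0.034,0,0,-0.01,0,0,0],[0.034,0,0,-0.03,0,0,0],[0.034,0,0,-0.03,0,0,0],[0.034,0,0,0,0,0,0]])

```text
clock: 6.58
eef_pos: [0.6663, -0.1158, 0.2579]
tool_rot: [0.703, 0.712, 0.001, 0.002]
wrist_force: [-0.7, -0.0, 1.2]
finger_gap: 0.0339
```

Run:
```python
from h import *
delta(.5117,.2426,.255)
g=G("side");crop(g,250,90,370,200,6,"s5.png")
```

```text
t 6.58 pos [ 0.6663 -0.1158  0.2579] yaw 90.73 zax [ 0.0052 -0.0011 -1.    ] F [-0.7 -0.   1.2] gap 0.0339 q [-0.23  0.58  1.09  0.    1.46 -0.24]
tool delta mm [ 360.3 -150.     1.7]
```

View pics/s5.png

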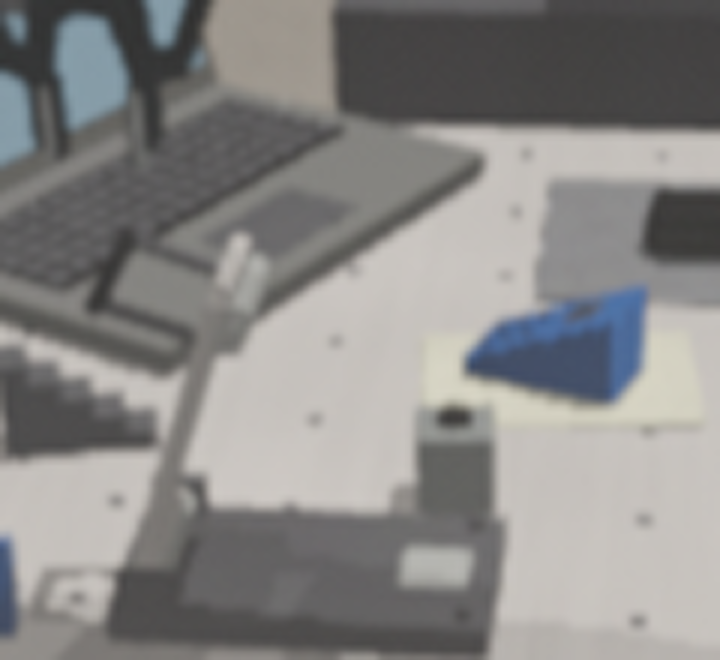

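The plate stays up and the seat is visible at crop (437,567). Moving over spacer_62.

Emit:
move_arm(deltas=[[0.05,0.036,-0.015,0,0.3,0,0],[0.05,0.036,-0.015,0,0,0,0],[0.05,0.036,-0.015,0,0,0,0],[0.05,0.036,-0.015,0,0,0,0],[0.05,0.036,-0.015,0,0,0,0],[0.05,0.036,-0.015,0,0,0,0],[0.05,0.036,-0.015,0,0,0,0],[0.05,0.036,-0.015,0,0,0,0],[0.05,0.036,-0.015,0,0,0,0],[0.05,0.036,-0.015,0,0,0,0]])

```text
clock: 7.88
eef_pos: [0.5102, 0.2433, 0.2543]
tool_rot: [0.703, 0.711, -0.002, -0.002]
wrist_force: [-0.1, -0.7, 0.7]
finger_gap: 0.0504
```

Emit:
move_arm(deltas=[[0.05,0,0,0,0,0,0],[0.05,0,0,0,0,0,0]])

```text
clock: 8.12
eef_pos: [0.5111, 0.2419, 0.2545]
tool_rot: [0.703, 0.712, -0.002, -0.002]
wrist_force: [0.1, 0.0, 0.5]
finger_gap: 0.0498
```

Run:
```python
from h import *
import pickle
delta(.5117,.2426,.055)
s=G("side");t=G("top");pickle.dump((s,t),open("f1.pkl","wb"))
crop(s,235,200,365,330,5,"s6.png");crop(t,355,135,425,210,8,"t6.png");crop(s,262,150,342,205,9,"s6b.png")
```

```text
t 8.12 pos [0.5111 0.2419 0.2545] yaw 90.72 zax [-6.e-03 -6.e-04 -1.e+00] F [0.1 0.  0.5] gap 0.0498 q [0.38 0.33 1.46 0.   1.36 0.36]
tool delta mm [  0.8   1.8 199.5]
```

View pics/s6.png

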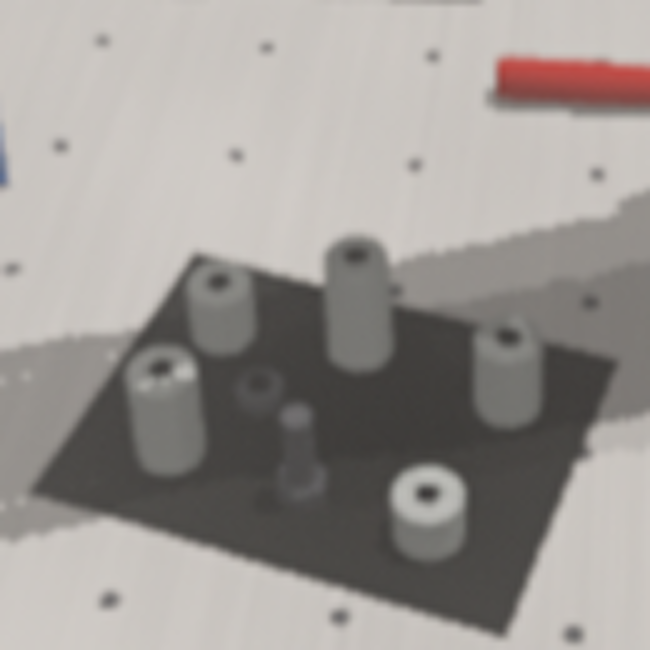

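View pics/t6.png

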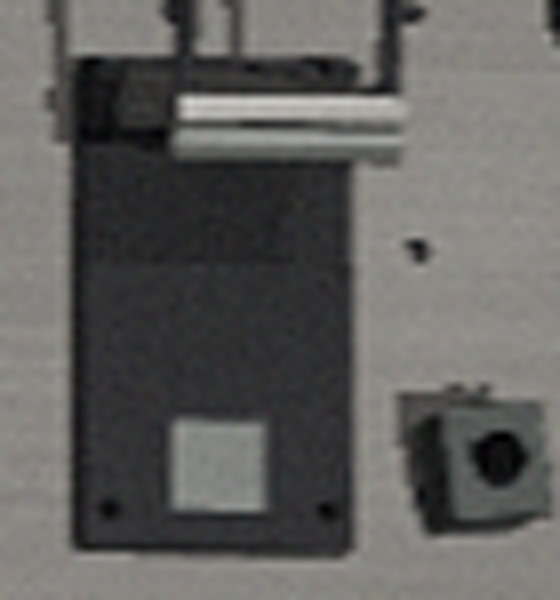

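View pics/s6b.png

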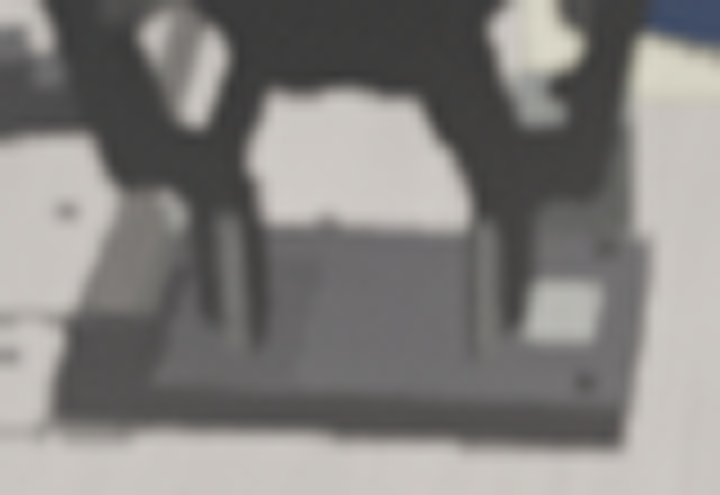

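Before descending, I'll compute the seat's centroid from its mask in the top view.

Run:
```python
from h import *
import pickle
s,t=pickle.load(open("f1.pkl","rb"))
f=cv2.cvtColor(t["frame"],cv2.COLOR_RGB2GRAY)[183:203,371:392]
f4=cv2.resize(f,None,fx=8,fy=8,interpolation=cv2.INTER_CUBIC)
_,m=cv2.threshold(f4,0,255,cv2.THRESH_OTSU);n,l,st,c=cv2.connectedComponentsWithStats(m)
for i in range(1,n):
  if st[i,4]>1000:
    u=371+(c[i][0]+.5)/8-.5;v=183+(c[i][1]+.5)/8-.5
    cn=cv2.findContours((l==i).astype(np.uint8),0,1)[0][0]
    print(st[i],u,v,onz(t,u,v,.02).round(4),cv2.minAreaRect(cn))
    x,y,w,h=st[i][:4]
    for a,b in((x,y),(x+w,y),(x,y+h),(x+w,y+h)): print(onz(t,371+a/8-.5,183+b/8-.5,.02).round(4))
```

```text
[  43   35   95   93 8369] 381.779984167762 192.7698276377106 [ 0.5069 -0.1164  0.02  ] ((90.0, 81.0), (92.0, 94.0), 90.0)
[ 0.5257 -0.0979  0.02  ]
[ 0.526  -0.1357  0.02  ]
[ 0.4884 -0.0974  0.02  ]
[ 0.4887 -0.135   0.02  ]
```

Emit:
move_arm(deltas=[[0.05,0.0008,0.0006,0.02,-0.3,0,0],[0.05,0,0,0.04,0,0,0],[0.05,0,0,0.04,0,0,0],[0.05,0,0,0.03,0,0,0],[0.05,0,0,0,0,0,0]])

```text
clock: 8.85
eef_pos: [0.511, 0.242, 0.1231]
tool_rot: [0.703, 0.711, -0.002, -0.001]
wrist_force: [-0.2, -0.1, 0.4]
finger_gap: 0.0502
```

Run:
```python
from h import *
delta(.5117,.2426,.04)
s=G("side");crop(s,235,200,365,330,5,"s7.png")
```

```text
t 8.85 pos [0.511  0.242  0.1231] yaw 90.65 zax [-0.0038 -0.0015 -1.    ] F [-0.2 -0.1  0.4] gap 0.0502 q [ 0.38  0.46  1.6  -0.    1.08  0.37]
tool delta mm [ 0.7  1.  83.1]
```

View pics/s7.png

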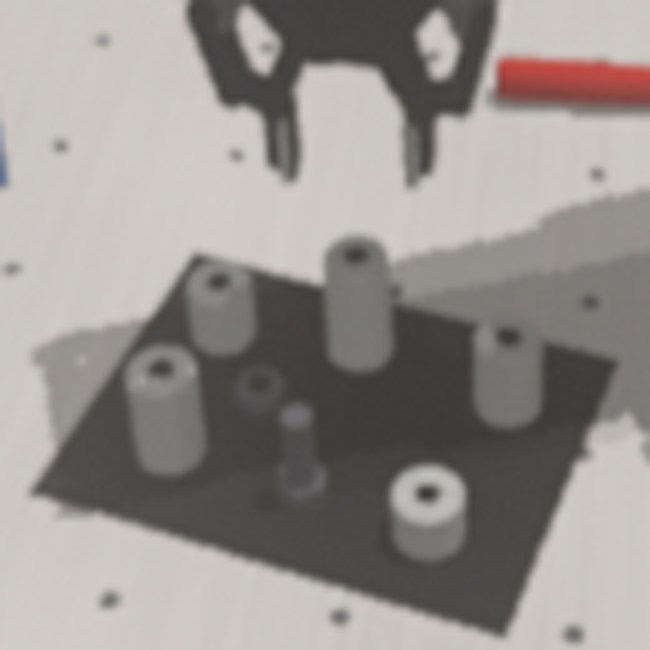

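Seat centre measured at (0.5069, -0.1164). The fingers (crop x 285 and 412) straddle the spacer (x 357). I'll descend and grip.

Emit:
move_arm(deltas=[[0.05,0.0007,0.0006,0.02,-0.2,0,0],[0.05,0,0,0.025,0,0,0],[0.05,0,0,0.025,0,0,0],[0.05,0,0,0.013,0,0,0],[0.05,0,0,0,0,0,0],[0.02,0,0,0,0,0,0],[0.02,0,0,0,0,0,0],[0.02,0,0,0,0,0,0]], force=50)

```text
clock: 9.9
eef_pos: [0.513, 0.244, 0.0434]
tool_rot: [0.703, 0.711, 0.002, 0.002]
wrist_force: [-2.9, 0.2, 7.0]
finger_gap: 0.0298
```

Run:
```python
from h import *
delta(.5117,.2426,.16)
s=G("side");crop(s,235,200,365,330,5,"s8.png")
```

```text
t 9.9 pos [0.513  0.244  0.0434] yaw 90.71 zax [ 5.3e-03  8.0e-04 -1.0e+00] F [-2.9  0.2  7. ] gap 0.0298 q [ 0.38  0.58  1.64 -0.    0.92  0.37]
tool delta mm [  -1.3   -0.7 -116.6]
```

View pics/s8.png

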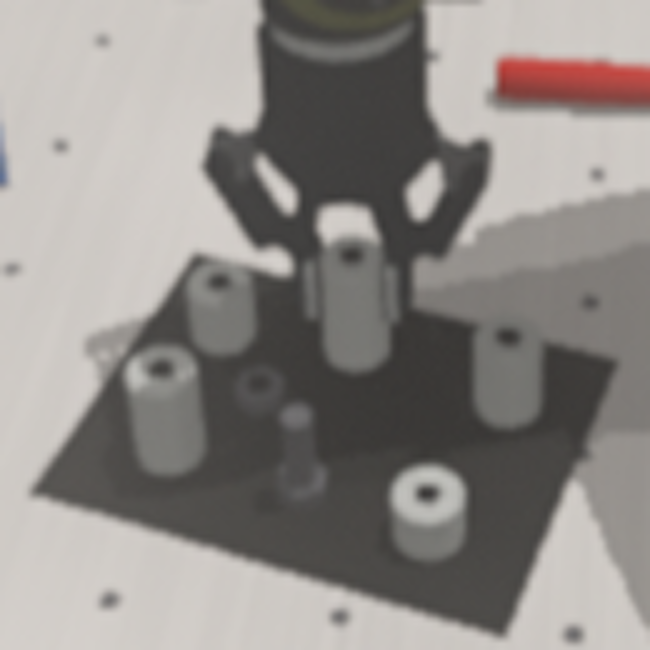

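Spacer held (gap 29.8 mm with compliant pads). Lifting.

Emit:
move_arm(deltas=[[0.02,0,0,-0.02,0,0,0],[0.02,0,0,-0.035,0,0,0],[0.02,0,0,-0.04,0,0,0],[0.02,0,0,-0.022,0,0,0],[0.02,0,0,0,0,0,0]])

```text
clock: 10.58
eef_pos: [0.5126, 0.244, 0.1608]
tool_rot: [0.703, 0.711, 0.003, 0.002]
wrist_force: [-0.3, 0.2, -2.7]
finger_gap: 0.0299
```

Run:
```python
from h import *
delta(.5069,-.1155,.16)
s=G("side");crop(s,235,140,365,330,4,"s9.png")
```

```text
t 10.57 pos [0.5126 0.244  0.1608] yaw 90.71 zax [ 0.0067  0.0013 -1.    ] F [-0.3  0.2 -2.7] gap 0.0299 q [ 0.38  0.42  1.57 -0.    1.15  0.37]
tool delta mm [-3.594e+02 -1.010e+01  3.000e-01]
```

View pics/s9.png

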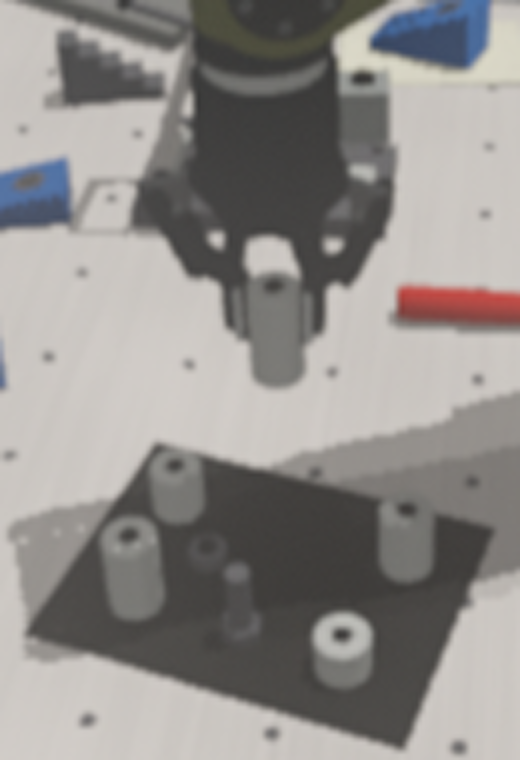

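Spacer is held upright, the others undisturbed. Moving above the seat.

Emit:
move_arm(deltas=[[0.02,-0.018,-0.001,0,0.3,0,0],[0.02,-0.036,-0.001,0,0,0,0],[0.02,-0.036,-0.001,0,0,0,0],[0.02,-0.042,-0.001,0,0,0,0],[0.02,-0.042,-0.001,0,0,0,0],[0.02,-0.042,-0.001,0,0,0,0],[0.02,-0.042,-0.001,0,0,0,0],[0.02,-0.042,-0.001,0,0,0,0],[0.02,-0.036,-0.001,0,0,0,0],[0.02,-0.023,-0.001,0,0,0,0]])

```text
clock: 11.88
eef_pos: [0.5053, -0.1175, 0.1578]
tool_rot: [0.703, 0.711, -0.001, -0.002]
wrist_force: [0.2, -0.3, -2.2]
finger_gap: 0.0301
```

Emit:
move_arm(deltas=[[0.02,0,0,0.03,0,0,0],[0.02,0,0,0.02,0,0,0],[0.02,0,0,0.02,0,0,0],[0.02,0,0,0,0,0,0]])

```text
clock: 12.38
eef_pos: [0.5048, -0.1156, 0.087]
tool_rot: [0.703, 0.711, -0.002, -0.003]
wrist_force: [-0.1, 0.1, -1.9]
finger_gap: 0.0299
```

Run:
```python
from h import *
import pickle
delta(.5069,-.1155,.061)
s=G("side");t=G("top");pickle.dump((s,t),open("f2.pkl","wb"))
crop(s,262,130,352,205,8,"s10.png");crop(t,340,110,440,210,6,"t10.png")
```

```text
t 12.38 pos [ 0.5048 -0.1156  0.087 ] yaw 90.68 zax [-0.006   0.0012 -1.    ] F [-0.1  0.1 -1.9] gap 0.0299 q [-0.3   0.42  1.76 -0.    0.97 -0.31]
tool delta mm [ 0.   2.3 26. ]
```

View pics/s10.png

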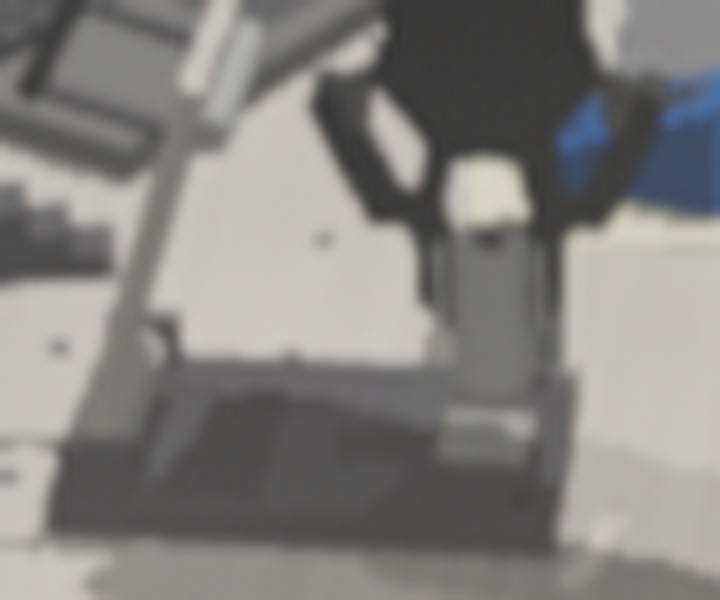

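View pics/t10.png

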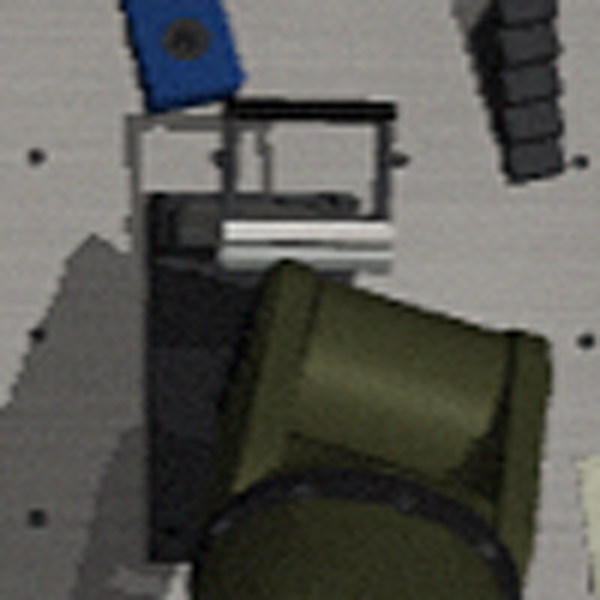

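Run:
```python
from h import *
import pickle
s,t=pickle.load(open("f2.pkl","rb"))
print("bore",onz(s,262+490/8-.5,130+237/8-.5,.1086))
# spacer body left/right silhouette at mid-height -> axis column
for v in (300,340): print([onz(s,262+u/8-.5,130+v/8-.5,.07)[:2].round(4) for u in(452,532)])
```

```text
bore [ 0.50611572 -0.11977876  0.1086    ]
[array([ 0.5233, -0.1369]), array([ 0.492 , -0.1392])]
[array([ 0.5201, -0.1069]), array([ 0.4894, -0.1091])]
```

Run:
```python
from h import *
import pickle
s,t=pickle.load(open("f2.pkl","rb"));s0,_=pickle.load(open("f0.pkl","rb"))
print("seat by side",onz(s,250+437/6-.5,90+567/6-.5,.02))
print("bore at pickup by side",onz(s0,305.6,250.6,.065))
gr=cv2.cvtColor(s["frame"],cv2.COLOR_RGB2GRAY)
print(gr[154:166,315:332])
```

```text
seat by side [ 0.50839489 -0.11690758  0.02      ]
bore at pickup by side [0.51216427 0.2429807  0.065     ]
[[ 60  69 117 171 194 199 208 210 210 210 209 197 147  82  60  62  63]
 [ 60  69 117 172 193 198 208 211 210 208 208 201 171 104  61  62  62]
 [ 62  67 108 163 190 195 204 207 204 195 190 192 174 110  63  62  63]
 [ 61  64  89 143 177 177 181 182 175 159 149 153 140  91  62  62  62]
 [ 61  62  73 116 150 141 134 128 120 113 111 112  99  72  61  63  63]
 [ 64  71  74  96 121 114  99  83  78  88 102 106  96  74  65  63  68]
 [ 73  88  88  96 111 110  98  84  79  88 105 111 104  84  79  69  75]
 [ 80 101  98  98 110 113 109 103 100 103 111 113 106  93  93  74  77]
 [ 81 103  99  96 111 114 115 114 114 114 115 113 107  98  99  79  77]
 [ 80 102  99  95 110 114 115 116 117 116 116 114 107  99 100  78  77]
 [ 77  99  96  95 109 114 115 116 115 117 116 114 107  98 101  81  78]
 [ 75  96  95  95 110 114 115 115 117 117 116 114 106  96 101  82  79]]
```

Both estimates agree the spacer should shift about +2 mm in x and +1 mm in y. Applying that and lowering.

Emit:
move_arm(deltas=[[0.02,0.0012,0.0022,0.006,-0.2,0,0],[0.02,0,0,0.008,0,0,0],[0.02,0,0,0.008,0,0,0],[0.02,0,0,0,0,0,0],[0.02,0,0,0,0,0,0]])

```text
clock: 13.1
eef_pos: [0.5086, -0.1141, 0.0671]
tool_rot: [0.703, 0.712, 0.001, 0.001]
wrist_force: [0.2, -0.4, -1.6]
finger_gap: 0.0298
```

Run:
```python
from h import *
delta(.507,-.1144,.0604)
s=G("side");crop(s,262,130,352,205,8,"s11.png")
```

```text
t 13.1 pos [ 0.5086 -0.1141  0.0671] yaw 90.71 zax [ 0.0018 -0.     -1.    ] F [ 0.2 -0.4 -1.6] gap 0.0298 q [-0.29  0.46  1.76  0.    0.92 -0.3 ]
tool delta mm [-0.3 -1.6  6.7]
```

View pics/s11.png

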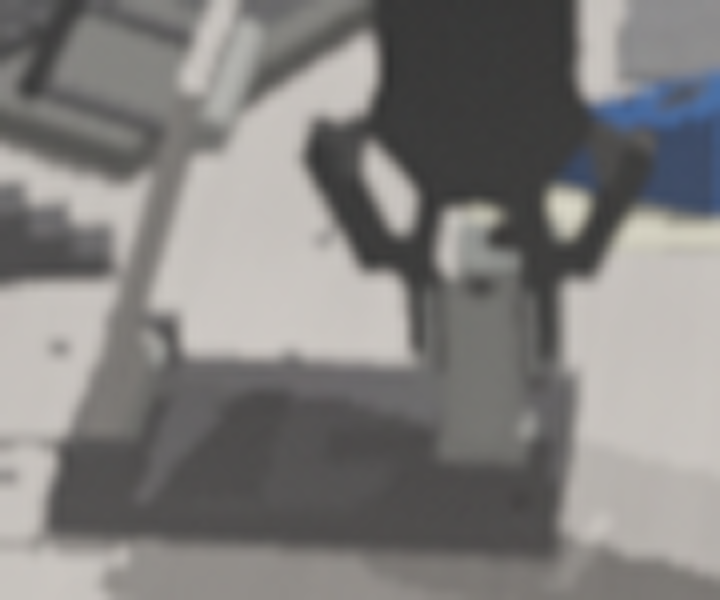

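The spacer sits about 1.5 mm toward the hinge. Correcting, then lowering to contact.

Emit:
move_arm(deltas=[[0.02,0,-0.0014,0.002,0,0,0],[0.02,0,0,0.002,0,0,0],[0.02,0,0,0.0015,0,0,0],[0.02,0,0,0,0,0,0]])

```text
clock: 13.65
eef_pos: [0.5071, -0.1141, 0.0614]
tool_rot: [0.703, 0.711, 0.001, 0.0]
wrist_force: [-0.1, 0.1, -2.0]
finger_gap: 0.0296
```

Run:
```python
from h import *
delta(.507,-.1144,.0604)
s=G("side");crop(s,262,130,352,205,8,"s12.png")
```

```text
t 13.65 pos [ 0.5071 -0.1141  0.0614] yaw 90.71 zax [ 1.5e-03  1.0e-04 -1.0e+00] F [-0.1  0.1 -2. ] gap 0.0296 q [-0.29  0.47  1.77  0.    0.91 -0.3 ]
tool delta mm [-0.3 -0.1  1. ]
```

View pics/s12.png

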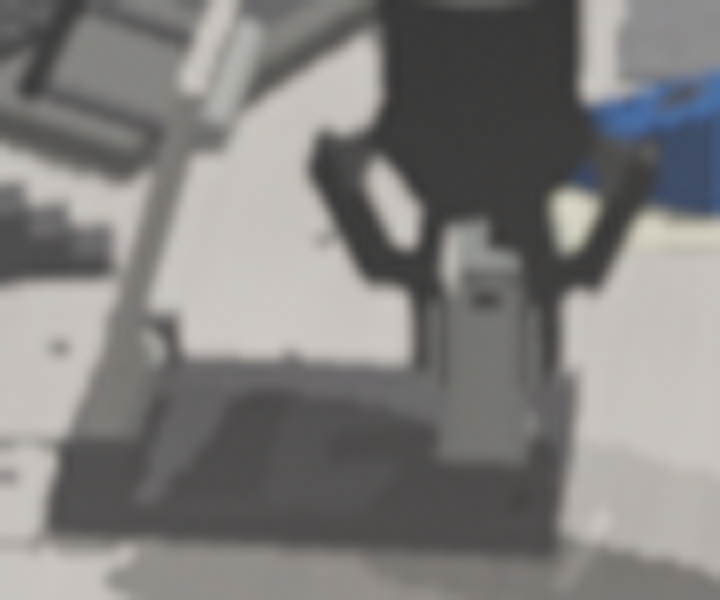

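Force shows no contact yet; the bright patch at the bottom (y about 460) is the seat itself. Lowering further in small steps.

Emit:
move_arm(deltas=[[0.02,0,0,0.001,0,0,0],[0.02,0,0,0.001,0,0,0],[0.02,0,0,0,0,0,0]])

```text
clock: 14.08
eef_pos: [0.5073, -0.1142, 0.0604]
tool_rot: [0.703, 0.711, 0.001, 0.001]
wrist_force: [-5.5, 1.9, 11.3]
finger_gap: 0.0298
```

Contact at z = 0.0604, exactly as predicted. Releasing and rising.

Emit:
move_arm(deltas=[[0.036,0,0,0,0,0,0],[0.046,0,0,0,0,0,0],[0.05,0,0,0,0,0,0],[0.05,0,0,-0.02,0,0,0],[0.05,0,0,-0.045,0,0,0],[0.05,0,0,-0.05,0,0,0],[0.05,0,0,-0.05,0,0,0],[0.05,0,0,-0.03,0,0,0],[0.05,0,0,0,0,0,0]])

```text
clock: 15.2
eef_pos: [0.5074, -0.1143, 0.2566]
tool_rot: [0.703, 0.712, 0.002, 0.002]
wrist_force: [0.1, -0.0, -1.5]
finger_gap: 0.0498
```

Run:
```python
from h import *
import pickle
delta(.665,-.117,.26)
s=G("side");t=G("top");pickle.dump((s,t),open("f3.pkl","wb"));crop(s,262,130,352,205,8,"s13.png");crop(t,340,110,440,210,6,"t13.png")
```

```text
t 15.2 pos [ 0.5074 -0.1143  0.2566] yaw 90.71 zax [ 0.0057 -0.0012 -1.    ] F [ 0.1 -0.  -1.5] gap 0.0498 q [-0.29  0.22  1.59  0.    1.32 -0.3 ]
tool delta mm [ -4.7 157.5  -2.5]
```

View pics/s13.png

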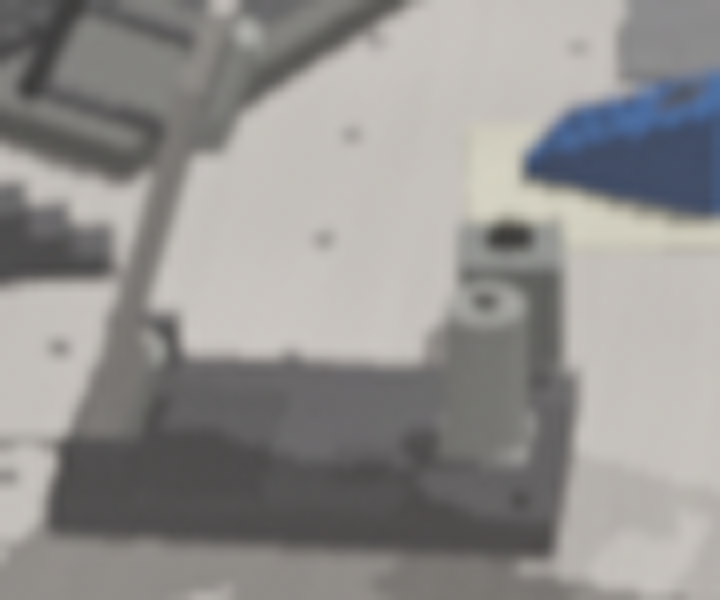

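View pics/t13.png

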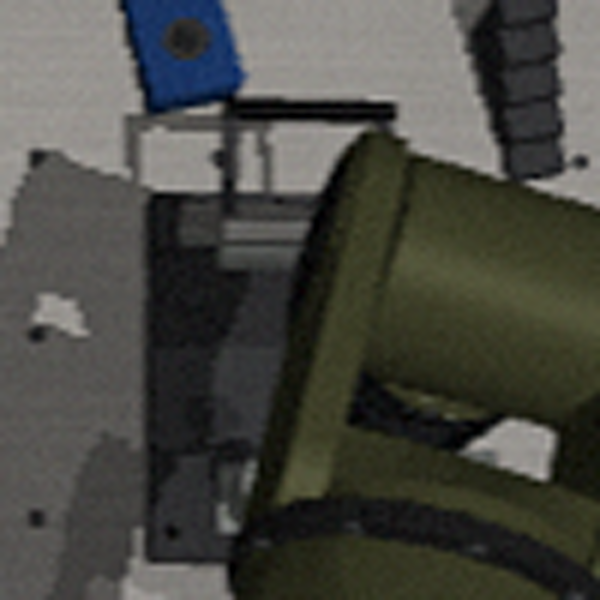

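The spacer stands on the seat, bore at crop (484,302). Checking its position against the seat by the side camera.

Run:
```python
from h import *
import pickle
s,t=pickle.load(open("f3.pkl","rb"))
gr=cv2.cvtColor(s["frame"],cv2.COLOR_RGB2GRAY).astype(float)
ys,xs=np.mgrid[164:171,319:326];w=np.clip(135-gr[ys,xs],0,None);print(gr[164:171,317:328].astype(int));u,v=(xs*w).sum()/w.sum(),(ys*w).sum()/w.sum()
print(u,v,onz(s,u,v,.082))
```

```text
[[193 181 140 113 113 117 117 113 108 105 103]
 [193 183 150 132 133 137 137 134 127 113 101]
 [191 180 162 150 138 133 138 148 151 139 119]
 [186 174 164 153 122 104 115 143 160 157 135]
 [178 164 162 157 136 120 127 149 161 159 139]
 [169 150 152 156 153 147 148 154 155 149 130]
 [152 130 132 140 143 144 144 142 136 131 119]]
322.4297872340426 165.36170212765958 [ 0.50824926 -0.12762824  0.082     ]
```

Run:
```python
from h import *
import pickle
s,t=pickle.load(open("f3.pkl","rb"))
gr=cv2.cvtColor(s["frame"],cv2.COLOR_RGB2GRAY).astype(float)
ys,xs=np.mgrid[166:170,320:325];w=np.clip(150-gr[ys,xs],0,None);u,v=(xs*w).sum()/w.sum(),(ys*w).sum()/w.sum()
print(u,v,onz(s,u,v,.082))
```

```text
322.16379310344826 167.15086206896552 [ 0.5080038  -0.11673713  0.082     ]
```

The spacer is within 0.5 mm of the seat centre in the same camera. Returning over the bar.

Emit:
move_arm(deltas=[[0.036,-0.0005,0.02,0,0.2,0,0],[0.036,-0.0005,0.028,0,0,0,0],[0.036,-0.0005,0.03,0,0,0,0],[0.036,-0.0005,0.03,0,0,0,0],[0.036,-0.0005,0.028,0,0,0,0],[0.036,-0.0005,0.0225,0,0,0,0],[0.036,0,0,0.02,0,0,0],[0.036,0,0,0,0,0,0]], force=40)

```text
clock: 16.3
eef_pos: [0.6645, -0.1149, 0.2309]
tool_rot: [0.703, 0.711, -0.002, -0.003]
wrist_force: [-0.1, -0.6, 0.5]
finger_gap: 0.0361
```

Run:
```python
from h import *
delta(.6662,-.117,.1852)
s=G("side");crop(s,240,90,360,200,6,"s14.png")
```

```text
t 16.3 pos [ 0.6645 -0.1149  0.2309] yaw 90.71 zax [-0.0072  0.0012 -1.    ] F [-0.1 -0.6  0.5] gap 0.0361 q [-0.23  0.6   1.13 -0.    1.42 -0.24]
tool delta mm [-2.1  2.  45.7]
```

View pics/s14.png

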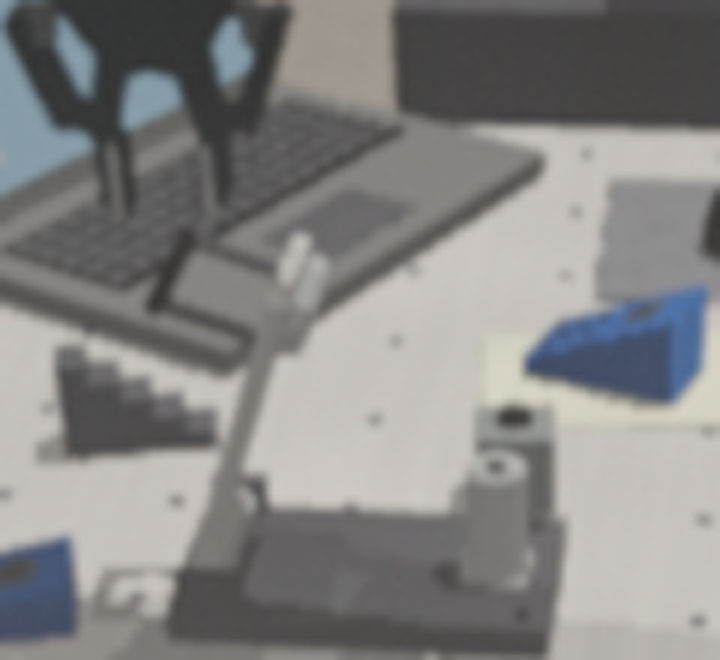

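The fingers (crop x 115 and 213) are over the bar's middle (170,272). Descending and pinching.

Emit:
move_arm(deltas=[[0.036,-0.002,0.0015,0.015,-0.2,0,0],[0.036,0,0,0.018,0,0,0],[0.036,0,0,0.0125,0,0,0],[0.036,0,0,0,0,0,0],[0,0,0,0,0,0,0],[0,0,0,0,0,0,0],[0,0,0,0,0,0,0]], force=40)

```text
clock: 17.23
eef_pos: [0.667, -0.1171, 0.1895]
tool_rot: [0.703, 0.711, 0.001, 0.001]
wrist_force: [-0.6, -0.5, 3.6]
finger_gap: 0.0083
```

Run:
```python
from h import *
delta(.6662,-.117,.1852)
p=sense()["eef_pos"]
# bar grip offset: arc about hinge x .6488; start angle from x
r=159.3;hx=648.8
a0=np.degrees(np.arccos((hx-p[0]*1e3)/r));print("alpha0",a0)
a=np.radians(np.r_[np.linspace(a0,53,14),51.5,50.2,49.4,48.9]);x=-r*np.cos(a);z=r*np.sin(a)
print(np.c_[np.diff(x),-np.diff(z)].round(1).tolist())
s=G("side");crop(s,240,90,360,200,6,"s15.png")
```

```text
t 17.23 pos [ 0.667  -0.1171  0.1895] yaw 90.7 zax [ 2.8e-03 -2.0e-04 -1.0e+00] F [-0.6 -0.5  3.6] gap 0.0083 q [-0.23  0.63  1.18  0.    1.33 -0.24]
tool delta mm [ 0.2 -0.8  4.3]
alpha0 96.57401060795651
[[-9.3, -0.8], [-9.3, -0.3], [-9.3, 0.3], [-9.3, 0.8], [-9.2, 1.4], [-9.1, 1.9], [-9.0, 2.4], [-8.8, 3.0], [-8.6, 3.5], [-8.4, 4.0], [-8.2, 4.5], [-7.9, 4.9], [-7.6, 5.4], [-3.3, 2.6], [-2.8, 2.3], [-1.7, 1.4], [-1.1, 0.9]]
```

View pics/s15.png

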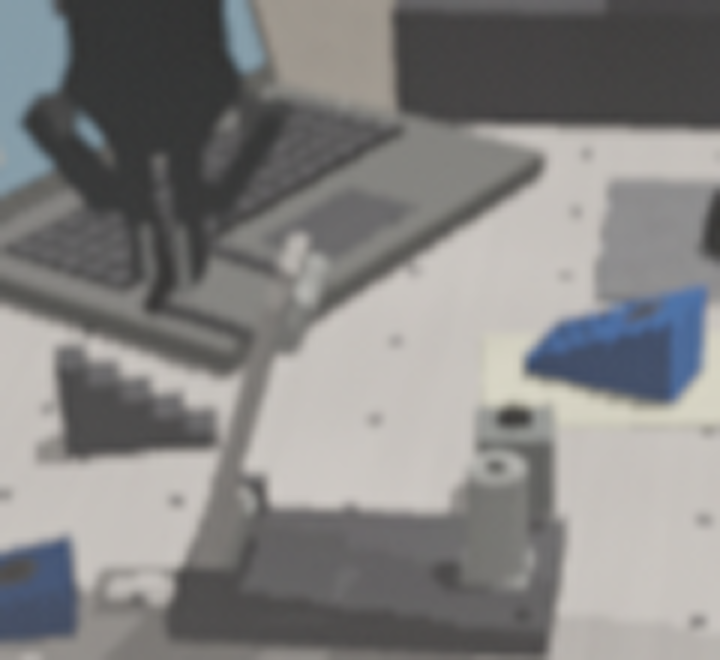

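Pinched (gap 8.3 mm). Lowering along the arc.

Emit:
move_arm(deltas=[[0,0,-0.0093,-0.0008,0,0,0],[0,0,-0.0093,-0.0003,0,0,0],[0,0,-0.0093,0.0003,0,0,0],[0,0,-0.0093,0.0008,0,0,0],[0,0,-0.0092,0.0014,0,0,0],[0,0,-0.0091,0.0019,0,0,0],[0,0,-0.009,0.0024,0,0,0],[0,0,-0.0088,0.003,0,0,0]])

```text
clock: 18.27
eef_pos: [0.5932, -0.1172, 0.1804]
tool_rot: [0.703, 0.712, 0.002, 0.001]
wrist_force: [2.5, 4.6, 0.3]
finger_gap: 0.0085
```

Run:
```python
from h import *
delta(.5945,-.117,.18)
s=G("side");crop(s,240,90,360,200,6,"s16.png")
```

```text
t 18.27 pos [ 0.5932 -0.1172  0.1804] yaw 90.73 zax [ 3.3e-03  9.0e-04 -1.0e+00] F [2.5 4.6 0.3] gap 0.0085 q [-0.26  0.48  1.43  0.    1.23 -0.27]
tool delta mm [0.2 1.3 0.4]
```

View pics/s16.png

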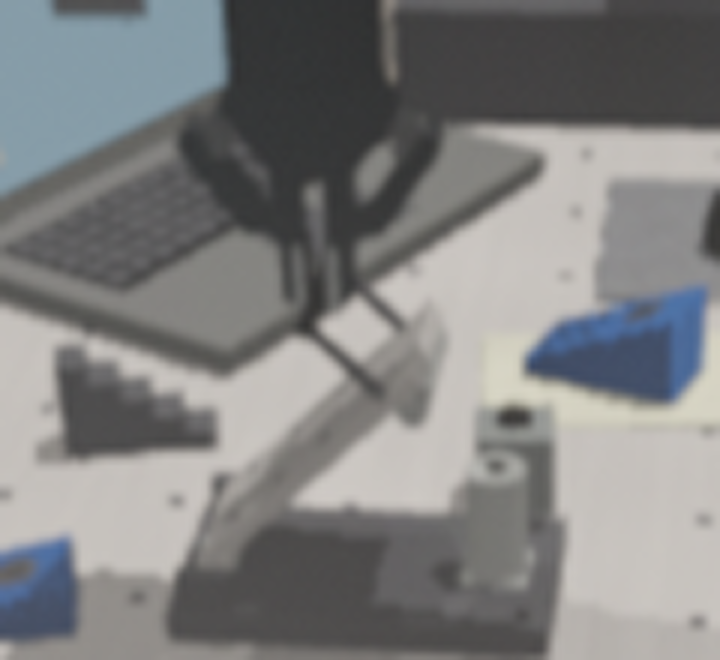

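Following well. Continuing to just above the spacer, at smaller steps.

Emit:
move_arm(deltas=[[0,0,-0.0086,0.0035,0,0,0],[0,0,-0.0084,0.004,0,0,0],[0,0,-0.0082,0.0045,0,0,0],[0,0,-0.0079,0.0049,0,0,0],[0,0,-0.0066,0.0045,0,0,0],[0,0,0,0,0,0,0]])

```text
clock: 19.08
eef_pos: [0.5525, -0.1178, 0.1578]
tool_rot: [0.703, 0.712, 0.0, -0.001]
wrist_force: [-3.6, 5.7, -0.7]
finger_gap: 0.0084
```

Run:
```python
from h import *
delta(.5440,-.117,.15)
s=G("side");crop(s,240,90,360,200,6,"s17.png")
```

```text
t 19.07 pos [ 0.5525 -0.1178  0.1578] yaw 90.72 zax [-5.0e-04  1.4e-03 -1.0e+00] F [-3.6  5.7 -0.7] gap 0.0084 q [-0.28  0.42  1.57  0.    1.15 -0.29]
tool delta mm [ 0.9 -8.5  7.8]
```

View pics/s17.png

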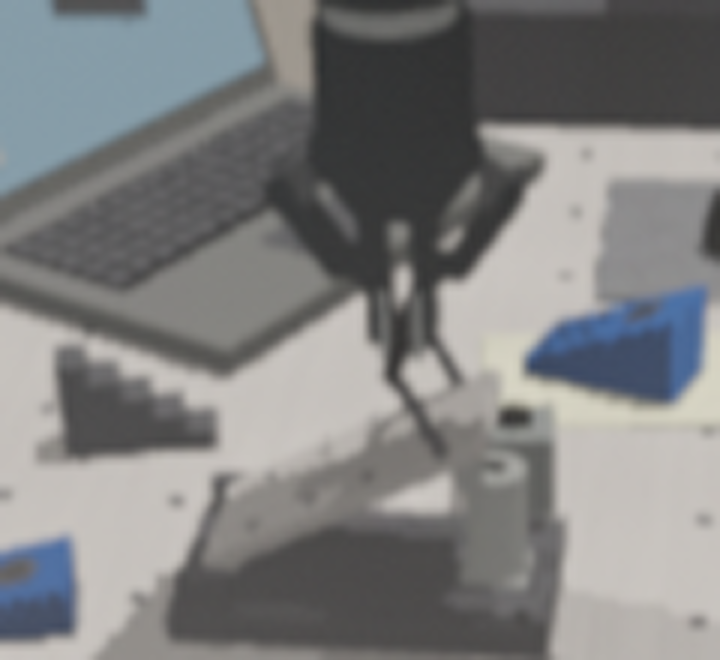

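About 4° to go. Continuing in small steps and watching the force.

Emit:
move_arm(deltas=[[0,0,-0.0033,0.0026,0,0,0],[0,0,-0.0025,0.0021,0,0,0],[0,0,0,0,0,0,0]])

```text
clock: 19.5
eef_pos: [0.5474, -0.1178, 0.1535]
tool_rot: [0.703, 0.712, 0.001, -0.0]
wrist_force: [-0.2, 5.6, 1.0]
finger_gap: 0.008
```

Emit:
move_arm(deltas=[[0,0,-0.0012,0.001,0,0,0],[0,0,0,0,0,0,0]])

```text
clock: 19.75
eef_pos: [0.5464, -0.1178, 0.1526]
tool_rot: [0.703, 0.712, 0.001, 0.0]
wrist_force: [1.6, 6.8, 1.2]
finger_gap: 0.0083
```

Emit:
move_arm(deltas=[[0,0,-0.0012,0.001,0,0,0],[0,0,0,0,0,0,0]])

```text
clock: 20.0
eef_pos: [0.5452, -0.1178, 0.1516]
tool_rot: [0.703, 0.712, 0.001, 0.0]
wrist_force: [0.6, 7.0, 0.9]
finger_gap: 0.0078
```

Emit:
move_arm(deltas=[[0,0,-0.0008,0.0008,0,0,0],[0,0,0,0,0,0,0]])

```text
clock: 20.25
eef_pos: [0.5451, -0.1179, 0.1515]
tool_rot: [0.703, 0.712, 0.002, 0.001]
wrist_force: [4.1, 7.0, 3.3]
finger_gap: 0.0084
```

Emit:
move_arm(deltas=[[0,0,-0.0008,0.0008,0,0,0],[0,0,0,0,0,0,0]])

```text
clock: 20.5
eef_pos: [0.545, -0.1179, 0.1514]
tool_rot: [0.703, 0.712, 0.002, 0.002]
wrist_force: [8.2, 7.6, 8.1]
finger_gap: 0.0083
```

The tool has stopped at x = 0.545 (predicted 0.544) and the force is rising, so the roller is on the spacer. One more small press, then look.

Emit:
move_arm(deltas=[[0,0,-0.0008,0.0008,0,0,0],[0,0,0,0,0,0,0]])

```text
clock: 20.75
eef_pos: [0.5449, -0.1179, 0.1514]
tool_rot: [0.703, 0.712, 0.003, 0.003]
wrist_force: [10.9, 8.9, 11.8]
finger_gap: 0.0083
```

Run:
```python
from h import *
delta(.5440,-.117,.15)
s=G("side");crop(s,262,120,352,205,8,"s18.png")
```

```text
t 20.75 pos [ 0.5449 -0.1179  0.1514] yaw 90.73 zax [ 8.3e-03  3.0e-04 -1.0e+00] F [10.9  8.9 11.8] gap 0.0083 q [-0.28  0.41  1.61  0.    1.12 -0.29]
tool delta mm [ 0.9 -0.9  1.4]
```

View pics/s18.png

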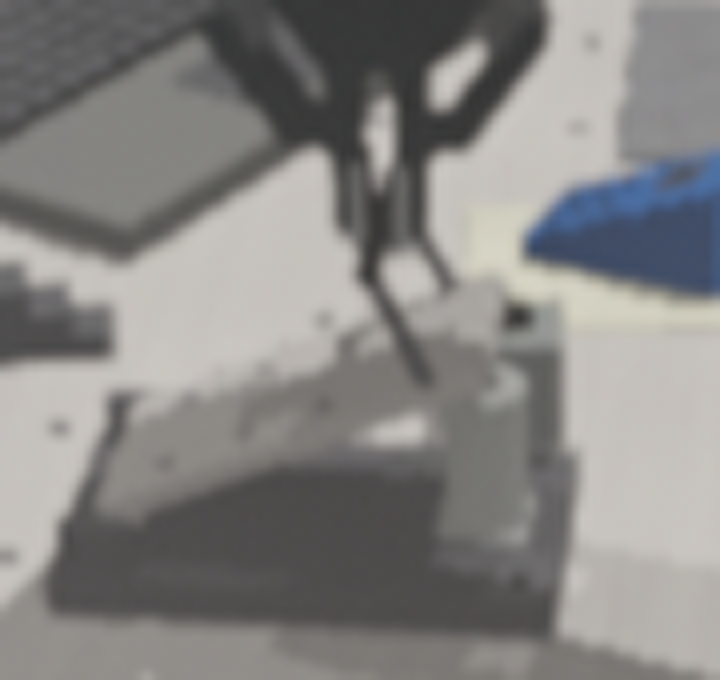

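The roller rests on the spacer, which is still upright. Releasing and moving clear.

Emit:
move_arm(deltas=[[0.02,0,0,0,0,0,0],[0.034,0,0,0,0,0,0],[0.034,0,0,-0.01,0,0,0],[0.034,0,0,-0.03,0,0,0],[0.034,0,0,-0.045,0,0,0],[0.034,0,0,-0.045,0,0,0],[0.034,0,0,-0.02,0,0,0]])

```text
clock: 21.68
eef_pos: [0.5432, -0.1189, 0.3027]
tool_rot: [0.703, 0.711, 0.001, 0.002]
wrist_force: [0.7, -0.5, -0.4]
finger_gap: 0.0341
```

Emit:
move_arm(deltas=[[0.034,0.03,-0.02,0,0,0,0],[0.034,0.04,-0.02,0,0,0,0],[0.034,0.04,-0.02,0,0,0,0],[0.034,0.04,-0.02,0,0,0,0],[0.034,0.04,-0.02,0,0,0,0],[0.034,0.04,-0.02,0,0,0,0],[0.034,0.03,-0.01,0,0,0,0],[0.034,0,0,0,0,0,0]])

```text
clock: 22.68
eef_pos: [0.4091, 0.1409, 0.2997]
tool_rot: [0.702, 0.712, 0.001, 0.001]
wrist_force: [0.3, -0.7, 0.3]
finger_gap: 0.0341
```

Run:
```python
from h import *
import pickle
delta(.5440,-.117,.15)
s=G("side");t=G("top");pickle.dump((s,t),open("f4.pkl","wb"));crop(s,262,140,342,205,9,"s19.png");crop(t,355,135,425,210,8,"t19.png")
cv2.imwrite("pics/sf.png",s["frame"][:,:,::-1]);cv2.imwrite("pics/tf.png",t["frame"][:,:,::-1])
```

```text
t 22.68 pos [0.4091 0.1409 0.2997] yaw 90.86 zax [ 2.2e-03  1.0e-04 -1.0e+00] F [ 0.3 -0.7  0.3] gap 0.0341 q [ 0.25 -0.01  1.75 -0.    1.4   0.23]
tool delta mm [-259.9  130.7  150. ]
```

View pics/s19.png

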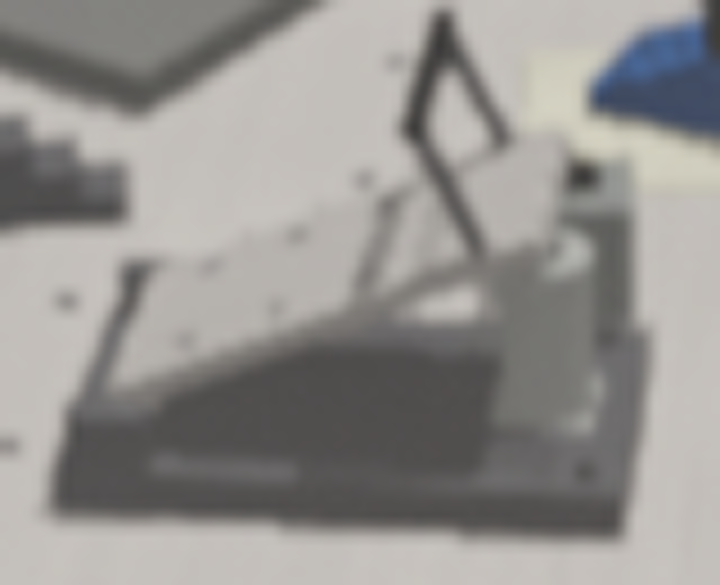

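View pics/t19.png

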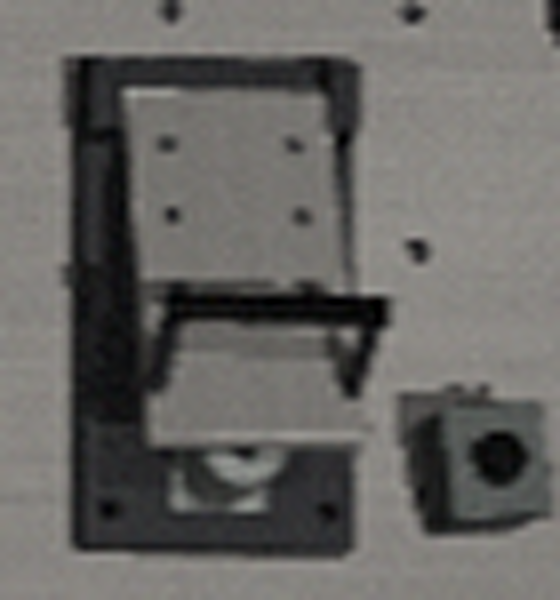

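View pics/tf.png

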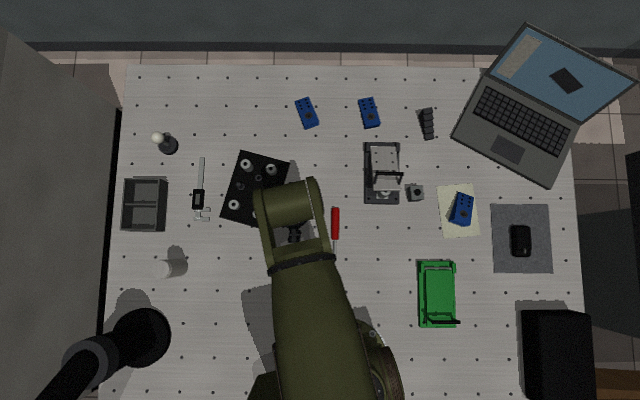

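View pics/sf.png

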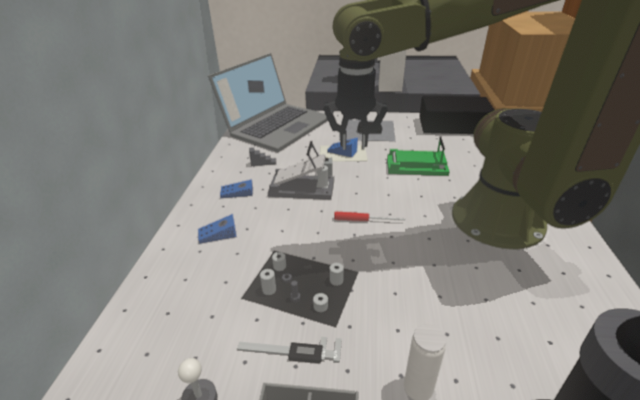

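Top view: the spacer under the plate's free end, disc around crop (243,450). I'll check the bar height/slope and the spacer position numerically.

Run:
```python
from h import *
import pickle
s,t=pickle.load(open("f4.pkl","rb"))
ps=lambda x,y:(262+x/9-.5,140+y/9-.5); pt=lambda x,y:(355+x/8-.5,135+y/8-.5)
a=tri(s,ps(412,128),t,pt(168,310));b=tri(s,ps(443,18),t,pt(386,310));print(a,b)
m=(a[0]+b[0])/2;print("alpha",np.degrees(np.arctan2(m[2]-.028,.6488-m[0])),"slope",np.arctan2(m[2]-.028,.6488-m[0])-np.arctan2(66,145))
for n,q in(("right rim",(287,452)),("front rim",(243,487)),("left rim",(200,455)),("bore",(242,454))): print(n,onz(t,*pt(*q),.082).round(4))
print("pred bore px crop",(proj(t,[.507,-.1164,.082])-[354.5,134.5])*8)
print("pred base disc front crop",(proj(t,[.491,-.1164,.02])-[354.5,134.5])*8)
```

```text
(array([ 0.54527253, -0.07778878,  0.14830136]), np.float64(3.018435271259298)) (array([ 0.54536098, -0.15568736,  0.1484677 ]), np.float64(1.70182887320761))
alpha 49.31745501929462 slope 0.43360499519126705
right rim [ 0.5032 -0.132   0.082 ]
front rim [ 0.4898 -0.1152  0.082 ]
left rim [ 0.5018 -0.0992  0.082 ]
bore [ 0.5023 -0.115   0.082 ]
pred bore px crop [245.52056545 441.70536871]
pred base disc front crop [218.95946611 505.93434397]
```

Slope measured at 0.434 (0.426 wanted, within measurement error), spacer centre about (0.506, -0.116) on the seat, others undisturbed. Handing in.

Run:
```python
from workcell import *
print(job_done())
```

```text
the job is handed in; nothing more can be done
None
```

The tilting plate now rests on spacer_62, set to match the wedge on the white card, and the job is handed in at about 23 s of the 61 s allowed.

**What I did:** I measured the card wedge at 15 mm and about 58 mm high, which makes it wedge_c and calls for the 62 mm spacer. I raised the plate by its bar to about 1.25 rad, stood spacer_62 upright on the bright square, and lowered the plate onto it. I stopped when the tool stopped moving and the force rose to about 12 N vertically, then let go and moved the arm clear.

**Last checks:**
- **Slope:** the bar's position gives about 0.434 rad against the 0.426 wanted. The two views of the bar missed each other by 2–3 mm, so this difference is within the measurement error.
- **Spacer position:** before lowering, it was within about 0.5 mm of the square's centre in the side view. Afterwards its rim put it at about (0.506, -0.116), against a centre of (0.507, -0.116).
- **Disagreement:** the bore mark read about 4 mm nearer the robot than the rim. The plate half covers the bore in that view, so I trusted the rim.
- **Everything else:** in the pictures the other spacers and objects look undisturbed, and the robot was touching nothing.

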